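Fit the jar guard and knock its lock pin home

TASK

Fit the steel jar guard onto the front of the rack: seat its foot flat down over both dowels and let go of it, then take the wooden mallet and knock the leaning lock pin home with a brisk blow or two, a swing and not a slow push, the mallet held square in line with the pin, until the pin snaps all the way down and stays. Keep the gripper itself off the pin, stand the mallet back upright on the wooden plank when done, and leave the jars, the tumbler and the colander as they stand.

Things in the scene. Friction and masses are not known exactly. Their poses are not given: they have to be found in the camera images.
- rack: low steel jar rack, fixed. Origin on the plank under the middle of the guard's seat; x to the rack's back (the jars), y along its front, z up. Deck 300 mm along y, x from -42 mm (front edge) to 165 mm, its top 60 mm above the plank; a wire rail 50 mm above the deck goes round sides and back from x = 60 mm on. Below are a drip tray and, at y = -145 mm, its hanging flap: not used
- seat (a point): point on the deck's top midway between the two dowels, where the middle of the guard's underside must come to rest; axes as the rack's. The dowels are upright steel pins, 8 mm in diameter, 18 mm tall, tapering to 3 mm over their top 8 mm, 70 mm to either side of this point along y
- dowel_a (a point): top of the dowel on the rack's +y side, 18 mm above the deck
- dowel_b (a point): top of the dowel on the rack's -y side, 18 mm above the deck
- guard: loose jar guard of bare steel, about 280 g: a flat foot 36 x 190 x 5 mm (x, y, z) with two through holes 12 mm in diameter, 70 mm either side of its middle along y, and above it a wire hoop. Origin: middle of the foot's underside; y along the foot, z up. It stands upright on the plank at the start. It is the same either way round
- guard_grip (a point): centre of the guard's flat top bar, 100 mm above its underside: the bar is 10 mm thick (x), 112 mm long (y), 14 mm high (z); it stands on two 8 mm uprights at y = -50 and 50 mm, and a 6 mm cross wire lies 52 mm above the underside
- pin_travel (a joint): travel of the sprung lock pin along its own axis: 0 fully up (at the start), 0.014 m fully home. Loose for the first 2 mm, it then resists with up to about 18 N, more in a fast blow. Driven less than about 0.010 m it springs back up; beyond that it snaps down by itself and stays. Its nose comes down over the end of the guard's foot and traps it
- lock_pin: steel lock pin in an 18 mm round socket on a bracket on the deck, just past the +y end of the guard's seat; it leans 35 degrees from vertical outwards (rack +y), so it travels down and in towards the seat. Origin: centre of its round 7 mm nose, at its lower end; z: its axis, up and out. The part to strike is the round head at its top, 20 mm in diameter, 5.5 mm thick, its face 54 mm up the axis
- pin_top (a point): middle of the lock pin's flat striking face (16 mm in diameter); z along the pin's axis, up and out. With the pin up it lies 134 mm from the seat point along the rack's +y and 65 mm above the deck
- mallet: loose turned beech mallet, about 300 g, standing upright on its flat striking face at the start. Origin: middle of the striking face; z along the handle, up. Head 48 mm in diameter (face 44 mm) up to 66 mm, then it narrows to a round handle, 25 mm in diameter at 86 mm, 29 mm at 160 mm, its end at 190 mm. It is struck end-on, with the flat face
- mallet_grip (a point): middle of the mallet's handle, 145 mm from the striking face, where it is 28 mm in diameter
- jar_a: bystander: glass jar with a metal twist cap, 68 mm in diameter, 105 mm tall, standing on the deck at the rack's -y side; origin at the middle of its underside
- jar_b: bystander: glass jar with a metal twist cap, 68 mm in diameter, 95 mm tall, standing on the deck at the rack's +y side; origin at the middle of its underside
- tumbler: bystander: stainless steel drinking glass, 68 mm in diameter, 100 mm tall, standing on the deck between the jars; origin at the middle of its underside
- colander: bystander: orange plastic colander, 216 mm across and 85 mm tall, with two side lugs to 270 mm, standing on the plank; origin at the middle of its underside
There are look-alikes about, which are no part of the job. Of the things that look like the mallet, take the one that is nearest to the robot's base at the start.

How it is judged (in metres and radians):
On the way, in this order (a step that is already met when the one before it is completed fails the run):
1. the guard is seated on both dowels, flat on the deck, and let go (distance between guard and seat below 0.0045 m and angle between the y axis of guard and the y axis of rack, either way round below 0.07 rad and angle between guard's own z axis and vertical below 0.05 rad and contact force between the fingers and guard below 0.2 N), for 0.2 s.
2. the mallet comes onto the pin in line with it and with a swing (faster than 0.06 m/s, its face within 16 mm of the pin's head) (z of mallet in the frame of pin_top below 0.016 m and distance between mallet and pin_top below 0.03 m and value of joint pin_travel below 0.008 m and linear speed of mallet above 0.06 m/s and angle between the z axis of mallet and the z axis of lock_pin, either way round below 0.262 rad).
3. the lock pin is home (value of joint pin_travel above 0.0125 m), for 0.2 s.
At the end, for the whole second after the job is handed in: the guard rests flat on the deck over both dowels (its middle within 4.5 mm of the seat point, in line within 4 degrees, upright within 3 degrees), the lock pin is at least 12.5 mm down of its 14 mm, and the mallet stands upright (within 4.5 degrees) and at rest on the plank (distance between guard and seat below 0.0045 m and angle between the y axis of guard and the y axis of rack, either way round below 0.07 rad and angle between guard's own z axis and vertical below 0.05 rad and value of joint pin_travel above 0.0125 m and angle between mallet's own z axis and vertical below 0.08 rad and height (world z) of mallet below 0.006 m and linear speed of each of mallet, guard below 0.02 m/s); the robot touches nothing.
It fails at once if the pin is struck crooked: the mallet's axis more than 15 degrees off the pin's (contact force between mallet and lock_pin above 3 N and angle between the z axis of mallet and the z axis of lock_pin, either way round above 0.262 rad).
It fails at once if the gripper itself pushes the pin (contact force between the fingers and lock_pin above 2 N).
It fails at once if a jar, the tumbler or the colander is shifted by more than 25 mm or tipped (distance of any of jar_a, jar_b, tumbler, colander from where it was at the start of the episode above 0.025 m or angle between any of jar_a, jar_b, tumbler's own z axis and vertical above 0.3 rad).
It also fails if it takes over 64 s, if anything falls off the work surface, if the arm or the gripper's body presses on something with over 40 N, if the wrist force passes 120 N, or if a joint passes its speed limit or range.

ROBOT

A 6-joint arm with a two-finger parallel gripper is mounted at the origin on the work surface. World frame = base frame: x ahead of the robot, y to its left, z up, the work surface at z = 0. Lengths are in mm, angles in rad, forces in N, time in s.
With the tool pointing down it reaches from about 400 to 825 mm from the base axis. Payload 7 kg.
Tool frame: the origin (TCP) lies at the very end of the fingers, on their centre line; the grasp point (between the pads) lies 19 mm behind it; z points along the fingers, y is the direction in which the jaws open and shut (so a half turn about z gives the same grasp; the last joint's range is limited). The gripper opens to 85 mm and grips with 20 to 120 N. Pads are 22 mm wide; open, the fingers measure 114 mm over their backs; the gripper's body (76 mm by 85 mm) begins 54 mm behind the grasp point. The pads swing forward as they close: fully open they stand 13 mm farther back than shut.
Start: joints at [-0.952, 0.359, 0.012, 0, -1.224, -0.288], TCP at [219.213, -638.389, 231.302] pointing down, gripper open.
Joint ranges: [-3.07, 3.07], [-1.43, 2.12], [-1.02, 1.25], [-3.03, 1.67], [-3.05, -0], [-3.03, 3.03]. Speed limits (rad/s): [2.39, 2.39, 3.01, 3.14, 3.14, 3.14].

INTERFACE

Orientations are given as a unit quaternion [x, y, z, w].
In Python, from rig import ctrl gives the robot as it stands.
- The arm moves only by the tool jog_arm, never from a script. Its arguments are lists of equal length, an entry for each row: "fingers": the closure, from -1 (fully open) to 1 (shut); "travel": the shift along the tool's x, y, z in mm, a list of three; "roll": the turn about the tool's z in rad. A call has exactly 5 rows; each row shifts and turns the commanded pose from where the row before left it, along the tool's axes as they then stand; what a row does not reach is not made up. A row lasts 1/8 s, in which the tool goes at most 62.5 mm and 10.7 degrees, less where a joint would pass 70% of its speed; a pose out of reach is approached as far as the arm can. A call is refused whole if a number of a shift passes 62.5 or a number of a turn 0.188, either way. A call with a gripper value outside its range is refused whole. The fingers move at their own pace and stop on an object; the grip force is fixed at half the most. Time passes only in rows, so rows that do not move let the fingers close, or fill a call up. It gives the time, the measured TCP pose, the force and the opening at its end, in the units of the state.
- ctrl.get_obs(): the state, without advancing time (a new reading comes with each control period).
- ctrl.get_image(name): name is "side" or "top" or "wrist"; returns a dict with "image" (400x640x3 uint8, red, green, blue), "range_z" (400x640 float32, mm along the optical axis (not along the pixel's ray), 0 where there is no reading), "fx", "fy", "cx", "cy" (pixels), "world_from_camera" (4x4, takes a point from camera to world coordinates). Camera axes: x right, y up, looking along -z (the intrinsics and any distortion apply to the point x, -y, -z); pixel columns grow to the right and rows downward; lengths in mm; the calibration is good to about 2 mm. A picture is of the moment at which its call begins.
- ctrl.hand_in(): hands the job in, once; it reports no verdict.
The state is a dict: "time": time; "qpos": joint angles; "qvel": joint speeds; "effort": joint torques, N m; "eef_pos": TCP position; "tcp_rot": TCP orientation; "contact_force": force on the tool from outside, world axes, zero at the start; "ft_torque": the same for the moment, N m; "gripper_width": opening from 0.0 (shut) to 1.0 (fully open).
Only numpy, scipy, OpenCV 4.12 (cv2) and the standard library are available. Lean on these libraries where they do the work, as an engineer would, in place of code of your own. Each camera call takes 0.05 s, during which the arm holds its last target.

## Working session

There is one attempt and no reset: what is moved stays moved. The work goes in short steps, Python scripts to look and compute and a tool call to move; the robot and the scene stay as the last step left them, time stands still between calls to the robot, and variables do not carry over. Pictures are saved under pics/ and viewed, and the job is handed in when it is done.

Besides the shell and the picture viewer there is one more tool, called after ">>>" by a JSON object that holds its "api" and its "payload". jog_arm: Moves the arm, as the interface text tells. Its arguments: {"type":"object","properties":{"fingers":{"type":"array","items":{"type":"number"}},"travel":{"type":"array","items":{"type":"array","items":{"type":"number"}}},"roll":{"type":"array","items":{"type":"number"}}},"required":["fingers","travel","roll"]}

```bash
ls; mkdir -p pics
cat > h.py <<'E'
import numpy as np, cv2
from rig import ctrl
def snap(n,tag):
    d=ctrl.get_image(n); cv2.imwrite(f'pics/{tag}.png',d['image'][:,:,::-1]); np.savez(f'/tmp/{tag}.npz',**d); return d
def load(tag): return dict(np.load(f'/tmp/{tag}.npz'))
def ray(d,u,v,z):
    p=np.array([(u-d['cx'])/d['fx']*z,-(v-d['cy'])/d['fy']*z,-z,1]); return (d['world_from_camera']@p)[:3]
def px(d,u,v): return ray(d,u,v,float(d['range_z'][int(v),int(u)]))
def cloud(d):
    vv,uu=np.mgrid[0:400,0:640]; z=d['range_z'].astype(float)
    P=np.stack([(uu-d['cx'])/d['fx']*z,-(vv-d['cy'])/d['fy']*z,-z,np.ones_like(z)],-1)@d['world_from_camera'].T
    P=P[...,:3]; P[z==0]=np.nan; return P
def proj(d,p):
    q=np.linalg.inv(d['world_from_camera'])@np.append(p,1); return d['cx']+d['fx']*q[0]/-q[2], d['cy']-d['fy']*q[1]/-q[2]
E
python3 - <<'E'
from h import *
o=ctrl.get_obs();print(o)
for n in ['side','top','wrist']:
    d=snap(n,n+'0');print(n,d['world_from_camera'].round(3).tolist(),d['fx'],d['cx'],d['cy'],[k for k in d])
E
```

```text
pics
{'time': 0.0, 'qpos': array([-9.51891787e-01,  3.59362260e-01,  1.10768478e-02, -3.15606088e-04,
       -1.22409470e+00, -2.88136775e-01]), 'qvel': array([-1.53326818e-04,  1.35981865e-03, -1.00973339e-03,  2.52554066e-03,
        1.71667656e-03,  7.33969178e-05]), 'effort': array([-1.12630547e-03, -5.83326101e+01,  2.93425351e+01,  6.93727523e+00,
       -6.14624005e-03,  1.47976709e-05]), 'eef_pos': array([ 219.05795613, -637.97185568,  230.39365649]), 'tcp_rot': array([-1.64577928e-01,  9.86363755e-01,  7.76844763e-04, -2.13581178e-04]), 'contact_force': array([-0.01289466, -0.45985528, -0.17142583]), 'ft_torque': array([ 0.02029948, -0.00729073, -0.03595865]), 'gripper_width': 0.998974189052697}
side [[-0.987, 0.076, -0.144, 398.35], [-0.162, -0.531, 0.832, 1163.42], [-0.013, 0.844, 0.536, 790.91], [0.0, 0.0, 0.0, 1.0]] 465.83989235180957 311.83576917191886 200.51347727599972 ['image', 'range_z', 'fx', 'fy', 'cx', 'cy', 'world_from_camera']
top [[0.027, 0.988, -0.152, 352.485], [-1.0, 0.027, 0.0, 115.474], [0.004, 0.152, 0.988, 1629.313], [0.0, 0.0, 0.0, 1.0]] 485.9807591683689 314.1574367489587 204.6415262275098 ['image', 'range_z', 'fx', 'fy', 'cx', 'cy', 'world_from_camera']
wrist [[-0.324, -0.903, -0.282, 147.853], [0.946, -0.309, -0.099, -661.215], [0.002, -0.299, 0.954, 372.477], [0.0, 0.0, 0.0, 1.0]] 281.7637506471002 323.1825442860323 202.62425423177567 ['image', 'range_z', 'fx', 'fy', 'cx', 'cy', 'world_from_camera']
```

View pics/side0.png

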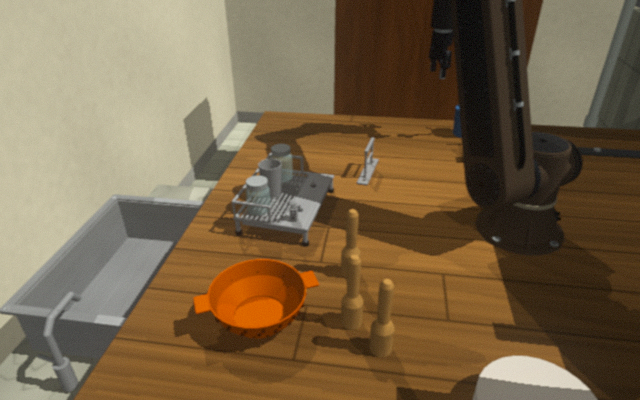

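View pics/top0.png

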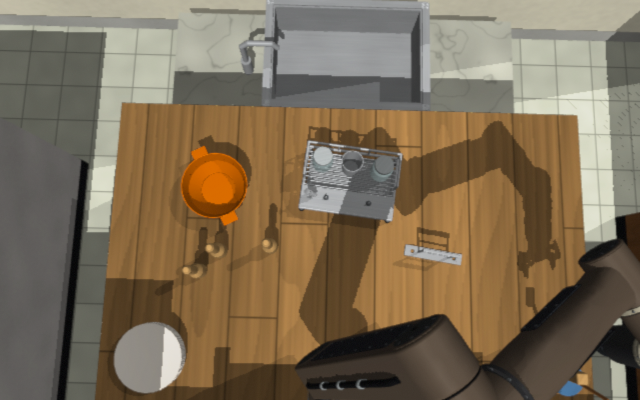

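View pics/wrist0.png

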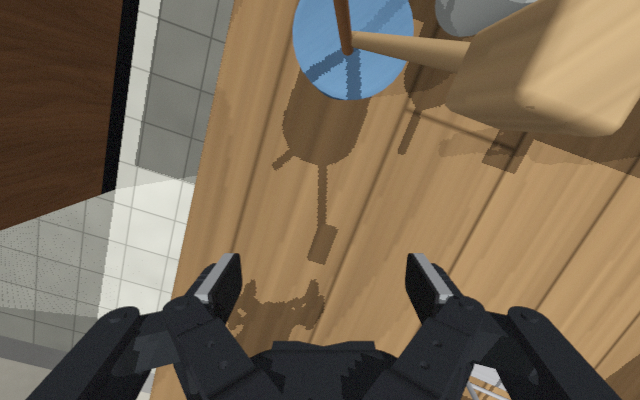

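The side and top views show the rack at about (350,180) in top, the guard at (433,252), and three mallet-like turned things at (270,244), (213,250) and (193,270). I'll measure them next.

Run:
```python
from h import *
t=load('top0'); s=load('side0'); w=load('wrist0')
def crop(d,a,b,c,e,k,n): cv2.imwrite(f'pics/{n}.png',cv2.resize(d['image'][b:e,a:c,::-1],None,fx=k,fy=k,interpolation=cv2.INTER_CUBIC))
crop(t,290,120,470,270,4,'t_rack'); crop(t,170,220,300,300,6,'t_mal'); crop(s,220,130,390,250,4.5,'s_rack'); crop(s,320,200,420,370,3.5,'s_mal')
for n,d in(('t',t),('s',s)):
    P=cloud(d); z=P[...,2]
    np.save(f'/tmp/P{n}.npy',P)
for u,v in[(269,244),(212,250),(192,270),(433,245),(433,256),(585,385),(350,205)]: print(u,v,px(t,u,v).round(1))
for u,v in[(353,214),(354,259),(386,285),(350,265),(352,315),(381,345)]: print(u,v,px(s,u,v).round(1))
for u,v in[(350,60),(550,80),(440,50)]: print('w',px(w,u,v).round(1))
```

```text
269 244 [453.2 246.1 184.1]
212 250 [431.2 415.5 177.4]
192 270 [370.8 473.5 167.8]
433 245 [ 477.4 -286.1    3. ]
433 256 [ 440.8 -286.     1.8]
585 385 [  73.8 -677.3  172.8]
350 205 [595.5  -1.6  65.3]
353 214 [456.9 264.7 183.4]
354 259 [440.2 432.6 188.2]
386 285 [374.4 496.2 185.2]
350 265 [447.5 436.2 174.6]
352 315 [438.2 447.6  45.8]
381 345 [373.3 511.1  36.2]
w [  97.6 -653.4  102.8]
w [ 122.5 -611.8  298.8]
w [ 106.2 -621.8  236.5]
```

View pics/t_rack.png

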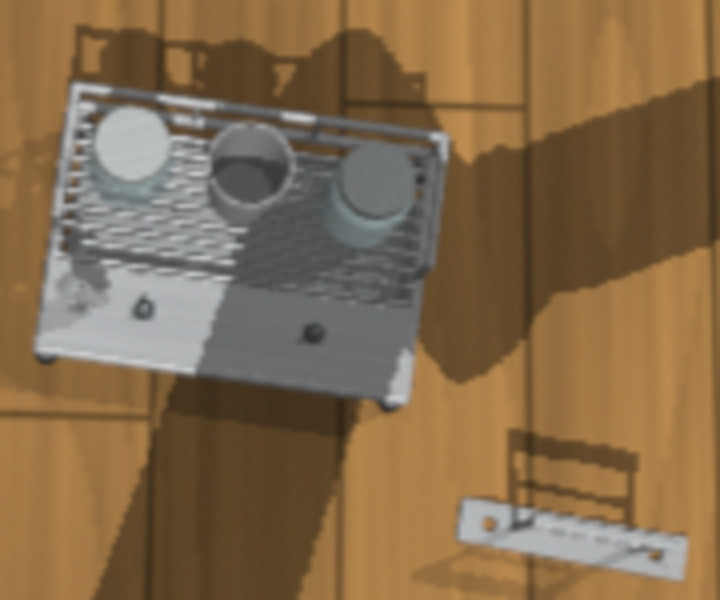

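View pics/t_mal.png

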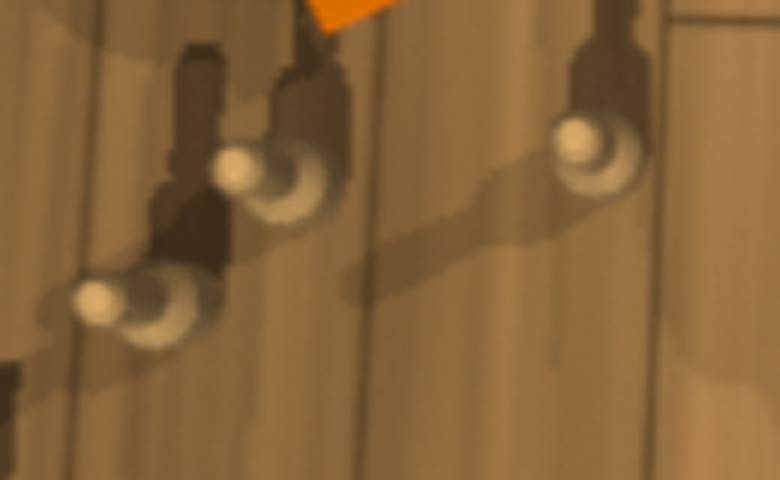

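View pics/s_rack.png

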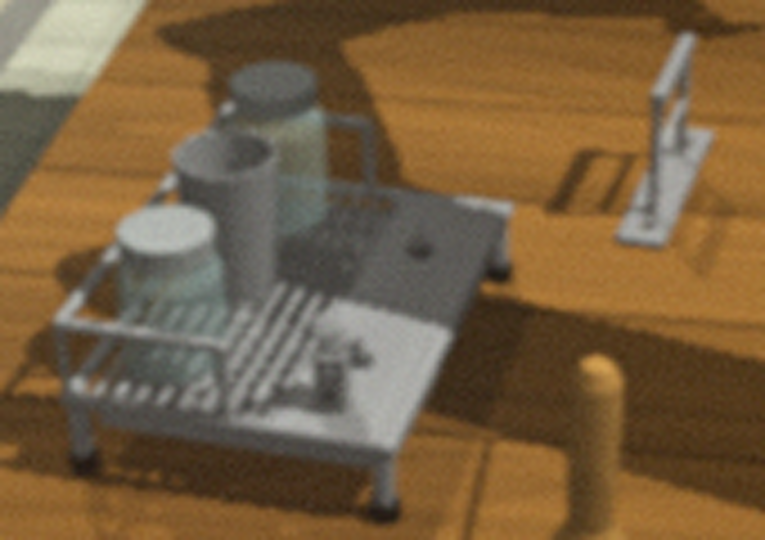

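View pics/s_mal.png

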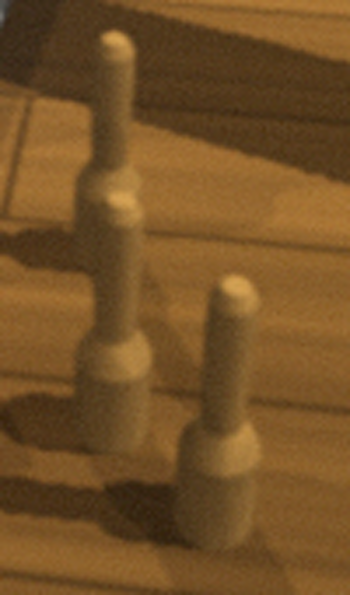

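The nearest mallet candidate is the one at top (269,244), base distance about 520 mm against more than 600 for the others. Next, coarse poses of the rack and guard.

```bash
cat >> h.py <<'E'
def plane(d,u,v,z):
    o=d['world_from_camera'][:3,3]; p=ray(d,u,v,100.)-o; return o+p*(z-o[2])/p[2]
def R():
    from scipy.spatial.transform import Rotation as Ro
    return Ro.from_quat(ctrl.get_obs()['tcp_rot']).as_matrix()
def st():
    o=ctrl.get_obs(); r=R(); print('t',o['time'].round(2) if hasattr(o['time'],'round') else o['time'],'tcp',o['eef_pos'].round(1),'x',r[:,0].round(3),'y',r[:,1].round(3),'z',r[:,2].round(3),'F',o['contact_force'].round(1),'w',round(o['gripper_width'],3),'q6',o['qpos'].round(2))
def delta(p): # world target TCP -> tool axes
    o=ctrl.get_obs(); return (R().T@(np.array(p)-o['eef_pos'])).round(1)
E
python3 - <<'E'
from h import *
t=load('top0'); s=load('side0')
A=plane(t,325.7,196.5,70);B=plane(t,368.5,202.8,70);print('dow',A,B,(A+B)/2,np.degrees(np.arctan2(*(A-B)[:2])))
# guard holes in crop (490,524),(656,554)
a=plane(t,290+490/4,120+524/4,5);b=plane(t,290+656/4,120+554/4,5);print('guard',a,b,(a+b)/2,np.degrees(np.arctan2(*(a-b)[:2])))
# side: dowel b (420,245)/4.5, guard bar
print(plane(s,220+420/4.5,130+240/4.5,72), plane(s,220+364/4.5,130+352/4.5,72))
print('pin',px(s,int(220+333/4.5),int(130+360/4.5)))
st(); print(R())
E
```

```text
dow [620.55399617  78.2951385   70.        ] [603.62924102 -61.24802935  70.        ] [612.09161859   8.52355457  70.        ] 6.915448299424089
guard [ 455.35165465 -217.00598143    5.        ] [ 434.19063979 -355.14013636    5.        ] [ 444.77114722 -286.0730589     5.        ] 8.709531794146566
[602.21393307 -49.52960027  72.        ] [614.77973116  91.95804625  72.        ]
pin [623.89619916 141.18916651  97.51162304]
t 0.15 tcp [ 219.1 -638.1  230.6] x [-0.946 -0.325  0.   ] y [-0.325  0.946  0.001] z [-0.001  0.001 -1.   ] F [-0.3 -0.9 -0.1] w 0.997 q6 [-0.95  0.36  0.01 -0.   -1.22 -0.29]
[[-9.45801769e-01 -3.24744072e-01 -5.47985311e-04]
 [-3.24744500e-01  9.45801102e-01  1.13326672e-03]
 [ 1.50263460e-04  1.24980089e-03 -9.99999208e-01]]
```

```bash
cat >> h.py <<'E'
def plan(p,head=None,n=5):
    """n rows to TCP world p with tool-y heading head (deg)"""
    o=ctrl.get_obs(); r=R(); h0=np.degrees(np.arctan2(r[1,1],r[0,1])); 
    dh=0 if head is None else (head-h0+180)%360-180
    step=(np.array(p)-o['eef_pos'])/n; T=[];q=-np.radians(dh)/n; h=h0
    for i in range(n):
        a=np.radians(h); y=np.array([np.cos(a),np.sin(a),0]); x=np.array([-np.sin(a),np.cos(a),0]); z=np.array([0,0,-1])
        T.append([round(float(step@x),1),round(float(step@y),1),round(float(step@z),1)]); h+=dh/n
    for i in range(0,n,5): print(T[i:i+5])
    print('roll',round(q,4),'h0',round(h0,2))
E
python3 - <<'E'
from h import *
plan([625,75,235],173.1,15)
E
```

```text
[[-41.0, 36.2, -0.3], [-43.6, 33.0, -0.3], [-46.0, 29.7, -0.3], [-48.0, 26.2, -0.3], [-49.9, 22.5, -0.3]]
[[-51.4, 18.7, -0.3], [-52.6, 14.8, -0.3], [-53.6, 10.9, -0.3], [-54.3, 6.8, -0.3], [-54.6, 2.8, -0.3]]
[[-54.7, -1.3, -0.3], [-54.4, -5.4, -0.3], [-53.9, -9.4, -0.3], [-53.0, -13.4, -0.3], [-51.9, -17.3, -0.3]]
roll -0.0746 h0 108.95
```

>>> {"api": "jog_arm", "payload": {"fingers": [-1,-1,-1,-1,-1], "travel": [[-41,36,0],[-44,33,0],[-46,30,0],[-48,26,0],[-50,22,0]], "roll": [-0.0746,-0.0746,-0.0746,-0.0746,-0.0746]}}

```text
time: 0.78
eef_pos: [355.8, -399.3, 231.2]
tcp_rot: [-0.346, 0.938, 0.0, 0.0]
contact_force: [0.4, -0.1, -0.2]
gripper_width: 0.998
```

>>> {"api": "jog_arm", "payload": {"fingers": [-1,-1,-1,-1,-1], "travel": [[-51,19,0],[-53,15,0],[-54,11,0],[-54,7,0],[-55,3,0]], "roll": [-0.0746,-0.0746,-0.0746,-0.0746,-0.0746]}}

```text
time: 1.4
eef_pos: [490.7, -160.5, 231.4]
tcp_rot: [-0.514, 0.858, -0.0, 0.0]
contact_force: [1.1, -1.3, -0.5]
gripper_width: 0.997
```

>>> {"api": "jog_arm", "payload": {"fingers": [-1,-1,-1,-1,-1], "travel": [[-55,-1,0],[-54,-5,0],[-54,-9,0],[-53,-13,0],[-52,-17,0]], "roll": [-0.0746,-0.0746,-0.0746,-0.0746,-0.0746]}}

```text
time: 2.02
eef_pos: [624.4, 77.8, 231.2]
tcp_rot: [-0.664, 0.748, 0.0, -0.0]
contact_force: [0.6, -1.6, -0.5]
gripper_width: 1.003
```

Run:
```python
from h import *
st(); snap('wrist','w1'); t=snap('top','t1'); st()
```

```text
t 2.025 tcp [624.4  77.8 231.2] x [-0.118 -0.993  0.   ] y [-0.993  0.118  0.   ] z [-0. -0. -1.] F [ 0.6 -1.6 -0.5] w 1.003 q6 [ 0.43  0.28 -0.1  -0.   -1.19 -0.55]
t 2.125 tcp [625.6  80.1 229.9] x [-0.115 -0.993  0.   ] y [-0.993  0.115  0.001] z [-0.001 -0.    -1.   ] F [-0.2 -0.4 -0.5] w 1.001 q6 [ 0.44  0.29 -0.09 -0.   -1.19 -0.55]
```

View pics/w1.png

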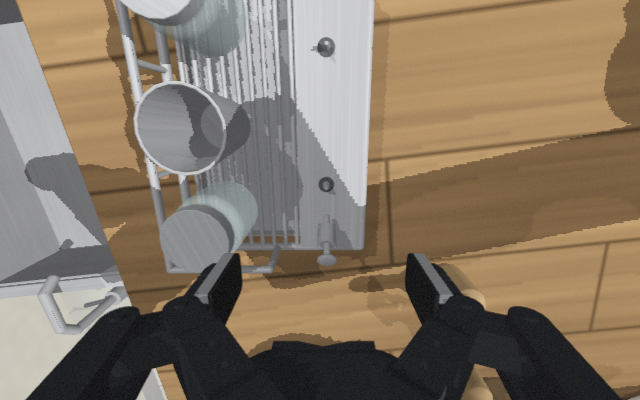

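View pics/t1.png

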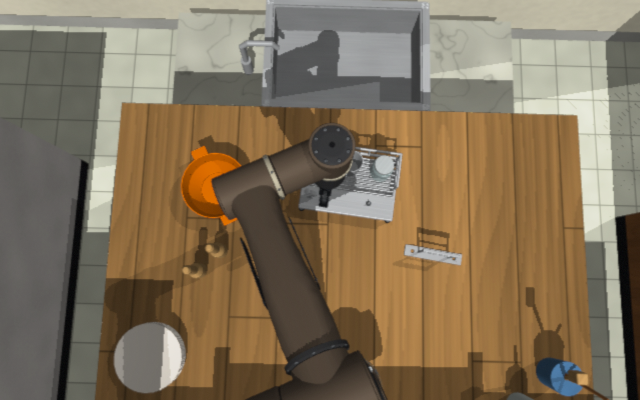

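Wrist view: dowel tops at about (325,46) and (326,184), pin head at (326,259). The arm was still settling, so I'll retake it and enlarge.

Run:
```python
from h import *
st(); d=snap('wrist','w2'); st()
im=d['image'][:,:,::-1]
a=cv2.resize(im[25:70,300:350],None,fx=8,fy=8,interpolation=cv2.INTER_CUBIC);b=cv2.resize(im[160:205,300:350],None,fx=8,fy=8,interpolation=cv2.INTER_CUBIC)
cv2.imwrite('pics/dow.png',np.hstack([a,b]))
cv2.imwrite('pics/pin.png',cv2.resize(im[205:280,290:370],None,fx=7,fy=7,interpolation=cv2.INTER_CUBIC))
```

```text
t 2.125 tcp [625.6  80.1 229.9] x [-0.115 -0.993  0.   ] y [-0.993  0.115  0.001] z [-0.001 -0.    -1.   ] F [-0.2 -0.4 -0.5] w 1.001 q6 [ 0.44  0.29 -0.09 -0.   -1.19 -0.55]
t 2.175 tcp [624.4  78.3 230. ] x [-0.118 -0.993  0.001] y [-0.993  0.118  0.002] z [-0.002 -0.001 -1.   ] F [ 0.  -0.  -0.5] w 0.999 q6 [ 0.43  0.29 -0.1  -0.   -1.19 -0.55]
```

View pics/dow.png

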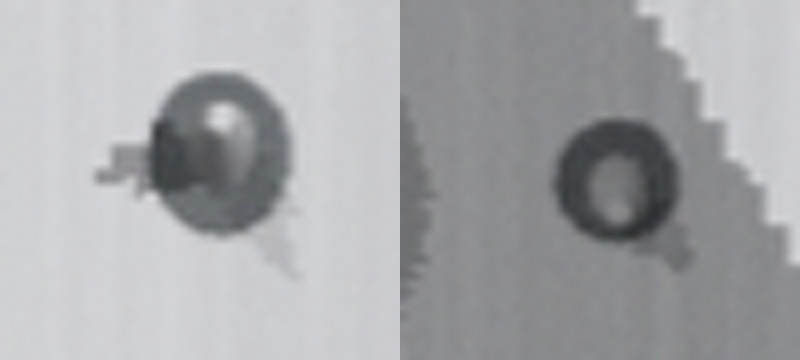

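View pics/pin.png

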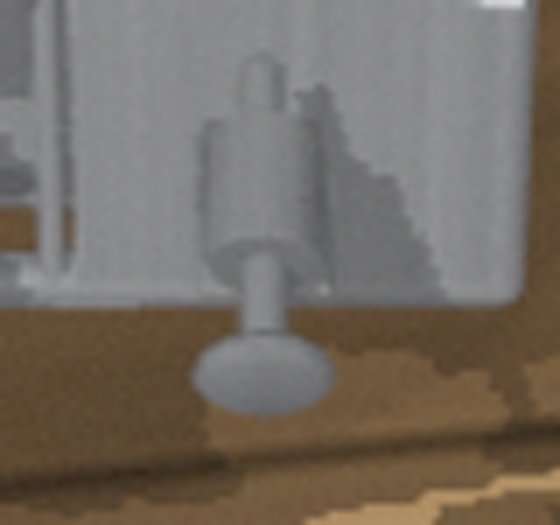

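```bash
cat > fitd.py <<'E'
from h import *
from scipy.optimize import least_squares
def bbox(d,p,zd=60.):
    th=np.linspace(0,2*np.pi,60); c=[]
    for z,r in((0,4),(10,4),(18,1.5)):
        for t in th: c.append(proj(d,np.array([p[0]+r*np.cos(t),p[1]+r*np.sin(t),zd+z])))
    c=np.array(c); return np.r_[c.min(0),c.max(0)]
def fit(d,b,zd=60.):
    p0=plane(d,(b[0]+b[2])/2,(b[1]+b[3])/2,zd+8)[:2]
    r=least_squares(lambda p:bbox(d,p,zd)-b,p0); return r.x,r.fun
E
python3 - <<'E'
from fitd import *
d=load('w2'); P=cloud(d)
o=-.44
B=np.array([300+150/8,25+70/8,300+292/8,25+236/8])+o; A=np.array([300+155/8,160+117/8,300+278/8,160+243/8])+o
pts=[]
for n,b in(('A',A),('B',B)):
    x,f=fit(d,b); print(n,x.round(2),f.round(2)); pts.append(x)
a,b=pts; print('len',np.linalg.norm(a-b),'mid',(a+b)/2,'ydir deg from world y',np.degrees(np.arctan2(*(a-b))))
for u,v in((345,60),(345,170),(340,110),(350,220)): print('deck z',P[v,u].round(1))
# pin head
h=np.array([290+263/7,205+375/7])-.43
print('pintop',plane(d,*h,125), px(d,*np.round(h)))
W=d['world_from_camera'];print(W.round(3))
E
```

```text
A [622.14  78.08] [ 4.05  3.36 -4.05 -3.35]
B [606.19 -58.49] [ 4.68  4.37 -4.68 -4.65]
len 137.4968261886134 mid [614.16284648   9.79347273] ydir deg from world y 6.660518644788
deck z [589.7 -43.2  59. ]
deck z [600.2  67.9  60.3]
deck z [599.4   3.8  58.7]
deck z [599.9 127.9  60.7]
pintop [629.27885566 139.9255206  125.        ] [629.25214705 138.0749928  128.10689537]
[[-9.93000e-01 -1.11000e-01 -3.40000e-02  6.17720e+02]
 [ 1.16000e-01 -9.48000e-01 -2.97000e-01  6.14700e+00]
 [ 1.00000e-03 -2.99000e-01  9.54000e-01  3.71958e+02]
 [ 0.00000e+00  0.00000e+00  0.00000e+00  1.00000e+00]]
```

Run:
```python
from fitd import *
d=load('w2')
c={'A':(300+217/8-.44,160+180/8-.44),'B':(300+221/8-.44,25+153/8-.44)}
for z in(60,64,68):
    a,b=[plane(d,*c[k],z)[:2] for k in 'AB']; print(z,a,b,np.linalg.norm(a-b),(a+b)/2,np.degrees(np.arctan2(*(a-b))))
print(d['range_z'][176:192,318:336].round(0).astype(int))
print(d['range_z'][35:56,316:340].round(0).astype(int))
```

```text
60 [622.08487611  79.31680254] [605.93359058 -59.52443138] 139.7775098580713 [614.00923335   9.89618558] 6.635346847153236
64 [622.0289077   78.37860231] [606.08471808 -58.68237382] 137.98524689796588 [614.05681289   9.84811425] 6.635346847153237
68 [621.97293928  77.44040208] [606.23584558 -57.84031626] 136.19298393786045 [614.10439243   9.80004291] 6.635346847153289
[[319 318 319 319 318 318 318 318 317 316 318 317 318 317 318 318 317 317]
 [318 318 319 318 319 317 317 317 319 317 318 318 319 319 318 319 318 318]
 [318 319 319 317 319 318 318 318 319 319 318 317 317 320 319 317 319 319]
 [319 319 318 318 318 318 317 320 319 317 319 317 318 319 318 319 317 320]
 [319 320 320 317 320 320 320 314 314 312 314 316 319 319 319 319 319 320]
 [318 320 319 320 319 320 316 312 309 309 310 312 317 319 319 319 319 322]
 [321 321 319 319 319 319 310 309 309 306 308 309 312 319 320 320 320 321]
 [321 320 320 320 320 320 309 308 305 305 305 307 309 320 320 320 320 320]
 [321 321 320 319 321 321 310 307 305 304 304 305 308 319 320 320 320 320]
 [321 320   0 320 321 320 310 305 303 303 302 306 308 
[... 1893 characters left out ...]
80 282 279 280 279 279 279 278 279 279 280 279 279 279 280 280 280
  279 280 280 279 280 281]
 [279 279 282 281 279 279 278 279 279 279 279 280 280 280 281 279 280 279
  278 281 280 280 281 280]
 [281 280 280 280 280 279 279 280 280 279 278 279 278 280 280 279 280 280
  281 280 281 281 281 280]
 [280 281 280 281 281 280 282 281 280 280 281 280 278 280 281 280 279 280
  280 281   0 280 280 280]
 [281 281 282 280 282 281 280 281 279 281 281 280 281 280 280 281 281 280
  281 282 282 281 282 281]
 [282 282 281 281 282 282 281 281 281 282 281 282 282 281 281 282 282 281
  281 282 282 282 281 281]
 [281 283 281 281 281 283 281 280 281 282 282 283 281 281 282 281 282 282
  281 282 282 281 281 281]]
```

Run:
```python
from h import *
st();plan([460,-217,190],173.2,7)
```

```text
t 2.175 tcp [624.4  78.3 230. ] x [-0.118 -0.993  0.001] y [-0.993  0.118  0.002] z [-0.002 -0.001 -1.   ] F [ 0.  -0.  -0.5] w 0.999 q6 [ 0.43  0.29 -0.1  -0.   -1.19 -0.55]
[[44.7, 18.3, 5.7], [44.7, 18.3, 5.7], [44.7, 18.3, 5.7], [44.7, 18.3, 5.7], [44.7, 18.3, 5.7]]
[[44.7, 18.3, 5.7], [44.7, 18.3, 5.7]]
roll 0.0001 h0 173.23
```

>>> {"api": "jog_arm", "payload": {"fingers": [-1,-1,-1,-1,-1], "travel": [[45,18,0],[45,18,0],[45,18,0],[45,18,10],[45,18,10]], "roll": [0,0,0,0,0]}}

```text
time: 2.8
eef_pos: [505.6, -138.2, 211.3]
tcp_rot: [-0.663, 0.749, -0.0, 0.0]
contact_force: [0.5, -1.4, -0.4]
gripper_width: 1.003
```

>>> {"api": "jog_arm", "payload": {"fingers": [-1,-1,-1,-1,-1], "travel": [[45,18,10],[45,18,10],[0,0,0],[0,0,0],[0,0,0]], "roll": [0,0,0,0,0]}}

```text
time: 3.42
eef_pos: [461.1, -221.0, 191.6]
tcp_rot: [-0.663, 0.748, -0.0, 0.0]
contact_force: [-0.0, 0.5, 0.1]
gripper_width: 0.997
```

Run:
```python
from h import *
st(); d=snap('wrist','w3'); st()
```

```text
t 3.425 tcp [ 461.1 -221.   191.6] x [-0.12  -0.993 -0.   ] y [-0.993  0.12  -0.001] z [ 0.001 -0.    -1.   ] F [-0.   0.5  0.1] w 0.997 q6 [-0.06  0.12 -0.4   0.   -1.05 -0.06]
t 3.475 tcp [ 461.2 -220.8  191.6] x [-0.12  -0.993 -0.   ] y [-0.993  0.12  -0.001] z [ 0.001 -0.    -1.   ] F [-0.6 -0.2 -0.5] w 1.0 q6 [-0.06  0.12 -0.4   0.   -1.05 -0.06]
```

View pics/w3.png

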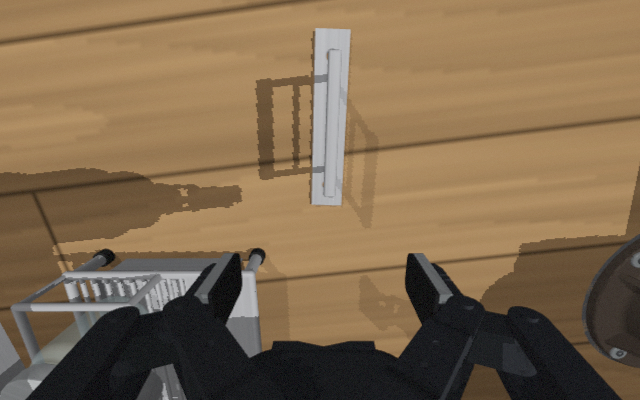

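The guard's foot spans about (315..350, 30) to (312..342, 206), with the bar above it at (334,50)-(330,195). I'll enlarge for corners.

Run:
```python
from h import *
d=load('w3'); im=d['image'][:,:,::-1]
a=cv2.resize(im[20:70,300:360],None,fx=8,fy=8,interpolation=cv2.INTER_CUBIC);b=cv2.resize(im[165:215,300:360],None,fx=8,fy=8,interpolation=cv2.INTER_CUBIC)
cv2.imwrite('pics/g1.png',np.vstack([a[:,:],]));cv2.imwrite('pics/g2.png',b)
```

```text
(no output)
```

View pics/g1.png

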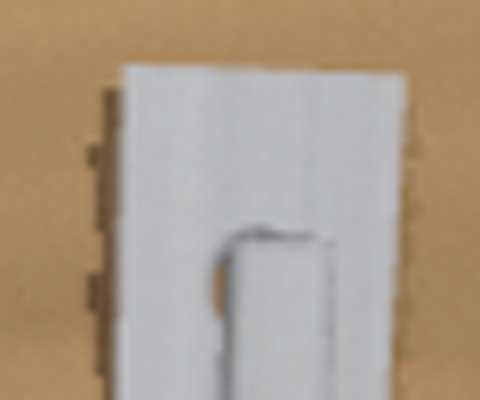

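View pics/g2.png

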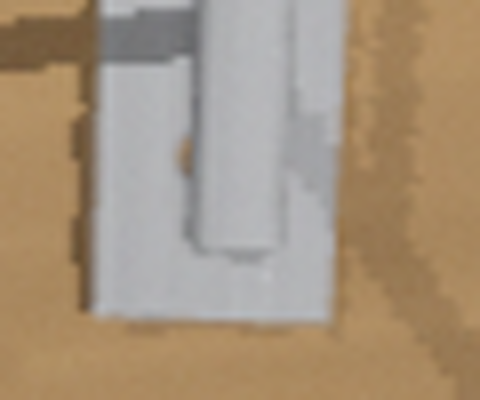

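Run:
```python
from h import *
d=load('w3')
def q(c,u0,v0): return (u0+c[0]/8-.44, v0+c[1]/8-.44)
f=[plane(d,*q(c,300,v),5)[:2] for c,v in(((122,66),20),((405,75),20),((90,318),165),((331,323),165))]
f=np.array(f); print(f.round(1)); m1=(f[0]+f[1])/2;m2=(f[2]+f[3])/2
print('L',np.linalg.norm(m1-m2),'W',np.linalg.norm(f[0]-f[1]),np.linalg.norm(f[2]-f[3]),'mid',(m1+m2)/2,np.degrees(np.arctan2(*(m2-m1))))
g=np.array([plane(d,*q(c,300,v),107)[:2] for c,v in(((236,237),20),((328,240),20),((200,248),165),((282,248),165))]); m1=(g[0]+g[1])/2;m2=(g[2]+g[3])/2
print('bar L',np.linalg.norm(m1-m2),'W',np.linalg.norm(g[0]-g[1]),np.linalg.norm(g[2]-g[3]),'mid',(m1+m2)/2,np.degrees(np.arctan2(*(m2-m1))))
st()
```

```text
[[ 451.3 -379.9]
 [ 415.5 -374.5]
 [ 480.7 -192.4]
 [ 444.2 -187.2]]
L 189.62968992994192 W 36.241682771490126 36.91349687760978 mid [ 447.9405924  -283.49317925] 8.804401955430972
bar L 109.50508654781339 W 8.28801593078096 8.572220143411721 mid [ 447.28564248 -284.10861662] 8.453584969290736
t 3.475 tcp [ 461.2 -220.8  191.6] x [-0.12  -0.993 -0.   ] y [-0.993  0.12  -0.001] z [ 0.001 -0.    -1.   ] F [-0.6 -0.2 -0.5] w 1.0 q6 [-0.06  0.12 -0.4   0.   -1.05 -0.06]
```

Run:
```python
from h import *
plan([447.8,-283.6,81],171.3,5)
```

```text
[[12.8, 1.2, 22.1], [12.8, 1.1, 22.1], [12.8, 1.0, 22.1], [12.8, 0.9, 22.1], [12.8, 0.8, 22.1]]
roll 0.0064 h0 173.12
```

>>> {"api": "jog_arm", "payload": {"fingers": [-1,-1,-1,-1,-1], "travel": [[22,1.2,11],[22,1.1,20],[20,1,25],[0,0.9,27],[0,0.8,27.5]], "roll": [0.0064,0.0064,0.0064,0.0064,0.0064]}}

```text
time: 4.1
eef_pos: [448.3, -283.8, 80.1]
tcp_rot: [-0.651, 0.759, -0.0, 0.0]
contact_force: [0.2, -0.6, 0.5]
gripper_width: 1.001
```

>>> {"api": "jog_arm", "payload": {"fingers": [-1,1,1,1,1], "travel": [[0,0,0],[0,0,0],[0,0,0],[0,0,0],[0,0,0]], "roll": [0,0,0,0,0]}}

```text
time: 4.72
eef_pos: [447.9, -284.3, 81.3]
tcp_rot: [-0.651, 0.759, -0.0, 0.0]
contact_force: [-0.3, -0.0, 0.3]
gripper_width: 0.146
```

Run:
```python
from h import *
st(); d=snap('wrist','w4'); st()
```

```text
t 4.725 tcp [ 447.9 -284.3   81.3] x [-0.152 -0.988  0.   ] y [-0.988  0.152 -0.001] z [ 0.001 -0.    -1.   ] F [-0.3 -0.   0.3] w 0.146 q6 [-0.2   0.27 -0.5   0.   -0.8   0.04]
t 4.775 tcp [ 447.8 -284.3   81.4] x [-0.152 -0.988  0.   ] y [-0.988  0.152 -0.001] z [ 0.001 -0.    -1.   ] F [-1.9  1.9  3.1] w 0.104 q6 [-0.2   0.27 -0.5   0.   -0.8   0.04]
```

View pics/w4.png

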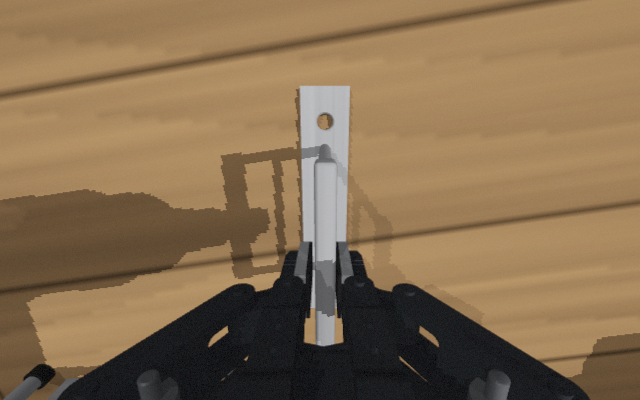

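The guard is gripped, bar between the pads, and its hole shows at (325,121). Lift and carry.

>>> {"api": "jog_arm", "payload": {"fingers": [1,1,1,1,1], "travel": [[0,0,0],[0,0,-15],[0,0,-30],[0,0,-35],[0,0,-30]], "roll": [0,0,0,0,0]}}

```text
time: 5.4
eef_pos: [447.5, -284.2, 192.7]
tcp_rot: [-0.651, 0.759, -0.0, 0.0]
contact_force: [0.4, -0.6, -3.5]
gripper_width: 0.103
```

Run:
```python
from h import *
st(); plan([600,9,191],173.36,8)
```

```text
t 5.4 tcp [ 447.5 -284.2  192.7] x [-0.153 -0.988 -0.   ] y [-0.988  0.153 -0.001] z [ 0.001 -0.    -1.   ] F [ 0.4 -0.6 -3.5] w 0.103 q6 [-0.2   0.15 -0.36 -0.   -1.06  0.04]
[[-39.1, -13.2, 0.2], [-39.1, -13.4, 0.2], [-39.0, -13.6, 0.2], [-38.9, -13.8, 0.2], [-38.9, -14.0, 0.2]]
[[-38.8, -14.2, 0.2], [-38.7, -14.3, 0.2], [-38.7, -14.5, 0.2]]
roll -0.0047 h0 171.22
```

>>> {"api": "jog_arm", "payload": {"fingers": [1,1,1,1,1], "travel": [[-39,-13,0],[-39,-13.5,0],[-39,-13.5,0],[-39,-14,0],[-39,-14,0]], "roll": [-0.0047,-0.0047,-0.0047,-0.0047,-0.0047]}}

```text
time: 6.02
eef_pos: [543.1, -99.7, 191.4]
tcp_rot: [-0.66, 0.751, 0.0, 0.0]
contact_force: [0.5, -0.1, -3.6]
gripper_width: 0.106
```

>>> {"api": "jog_arm", "payload": {"fingers": [1,1,1,1,1], "travel": [[-39,-14,0],[-39,-14.5,0],[-38.5,-14.5,0],[0,0,0],[0,0,0]], "roll": [-0.0047,-0.0047,-0.0047,0,0]}}

```text
time: 6.65
eef_pos: [599.6, 9.3, 190.8]
tcp_rot: [-0.665, 0.747, 0.0, -0.0]
contact_force: [0.2, -0.8, -2.7]
gripper_width: 0.107
```

Run:
```python
from h import *
st(); d=snap('wrist','w5'); st(); snap('side','s5')
im=d['image'][:,:,::-1]
cv2.imwrite('pics/w5c.png',cv2.resize(im[60:210,230:400],None,fx=4.5,fy=4,interpolation=cv2.INTER_CUBIC))
```

```text
t 6.65 tcp [599.6   9.3 190.8] x [-0.115 -0.993  0.   ] y [-0.993  0.115  0.001] z [-0.001 -0.    -1.   ] F [ 0.2 -0.8 -2.7] w 0.107 q6 [ 0.34  0.27 -0.22 -0.   -1.09 -0.46]
t 6.7 tcp [599.5   8.8 190.9] x [-0.115 -0.993  0.   ] y [-0.993  0.115  0.001] z [-0.001 -0.    -1.   ] F [ 0.4  0.1 -2.1] w 0.103 q6 [ 0.34  0.27 -0.22 -0.   -1.09 -0.46]
```

View pics/w5.png

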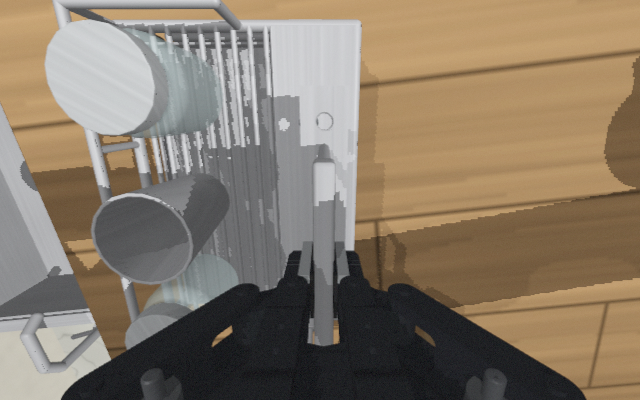

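View pics/w5c.png

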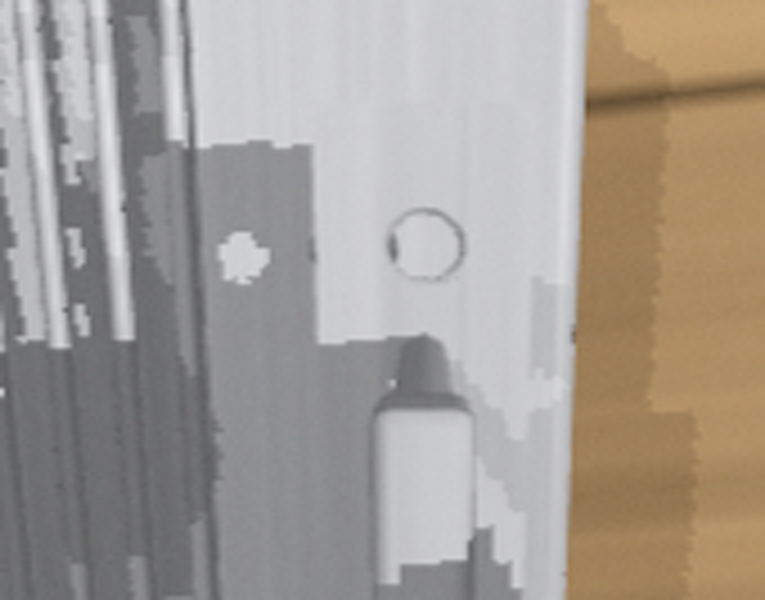

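Run:
```python
from h import *
d=load('w5')
h=(230+427/4.5-.4,60+246/4-.4)
tcp=np.array([599.5,9.0]); yd=np.array([np.sin(np.radians(6.6)),np.cos(np.radians(6.6))]); xd=np.array([yd[1],-yd[0]])
for z in (112,114.5):
    p=plane(d,*h,z)[:2]; print(z,p,'rel tcp x,y(rack):',(p-tcp)@xd,(p-tcp)@yd,d['range_z'][121,336], px(d,336,121))
print(np.degrees(np.arcsin(.115)))
d4=load('w4');P=cloud(d4); print('foot top z at grasp',np.nanmedian(P[100:112,306:344,2]), 'plank', np.nanmedian(P[100:140,380:420,2]))
h4=(325-.0,121); print(plane(d4,*h4,5)[:2])
```

```text
112 [591.19656627 -59.79345404] rel tcp x,y(rack): -0.34148134523923 -69.29191670214905 210.28801 [582.65940413 -58.91932228 113.94415227]
114.5 [591.20300365 -59.84902003] rel tcp x,y(rack): -0.32870003762004085 -69.34637455648475 210.28801 [582.65940413 -58.91932228 113.94415227]
6.603625048733902
foot top z at grasp 4.342848341295365 plank -0.6234630863658879
[ 436.62753594 -353.02974929]
```

Run:
```python
from h import *
yd=np.array([.115,.993]);xd=np.array([.993,-.115])
for k,t in(('w1',(624.4,77.8)),('w2',(625.6,80.1)),('w3',(461.1,-221)),('w5',(599.5,9))):
    W=load(k)['world_from_camera']; o=W[:2,3]-np.array(t); print(k,o@xd,o@yd,W[2,3],W[:3,2].round(4))
a=load('w1')['image'];b=load('w2')['image']
from scipy.optimize import minimize
# ring centres by darkness centroid, in each
for k in('w1','w2'):
    d=load(k); g=cv2.cvtColor(d['image'],cv2.COLOR_RGB2GRAY).astype(float); out=[]
    for (u0,v0,th) in((326,182,110),(327,44,150)):
        w=g[v0-14:v0+14,u0-12:u0+12]; m=w<th
        m=(m).astype(np.uint8); n,l,s,c=cv2.connectedComponentsWithStats(m); i=1+np.argmax(s[1:,4]); x,y,ww,hh=s[i,:4]; out.append((u0-12+x+ww/2-.5,v0-14+y+hh/2-.5)); print(k,out[-1],ww,hh,plane(d,*out[-1],60)[:2])
    p,q=[plane(d,*o,60)[:2] for o in out]; print((p+q)/2,np.linalg.norm(p-q),np.degrees(np.arctan2(*(p-q))))
```

```text
w1 0.38991208750042006 -74.40754098193703 373.181060496734 [-0.0354 -0.2968  0.9543]
w2 0.6796734813915428 -74.3414064491077 371.95759320908616 [-0.0341 -0.2967  0.9544]
w3 0.1819776553771124 -74.38228760969683 333.6375308474261 [-0.0369 -0.2967  0.9542]
w5 0.7949886630576746 -74.0751138441006 332.82142518211475 [-0.0338 -0.2969  0.9543]
w1 (np.float64(325.5), np.float64(185.0)) 16 17 [622.71517893  80.5872044 ]
w1 (np.float64(324.5), np.float64(46.5)) 20 20 [607.32813103 -59.85705303]
[615.02165498  10.36507569] 141.28464419968083 6.252378498630799
w2 (np.float64(326.5), np.float64(182.5)) 16 16 [622.35070269  79.80074872]
w2 (np.float64(325.0), np.float64(44.0)) 21 21 [608.10516727 -59.49863687]
[615.22793498  10.15105592] 140.02590511619033 5.839088246854228
```

Run:
```python
from h import *
d=load('w2')
for c in((327.3,185.3),(327.5,39.5)): print(plane(d,*c,77))
st();plan([614.2,9.4,166],173.36,3)
```

```text
[621.58983828  78.9556715   77.        ]
[605.89931807 -59.35156356  77.        ]
t 6.75 tcp [599.5   8.6 191. ] x [-0.116 -0.993  0.   ] y [-0.993  0.116  0.   ] z [-0. -0. -1.] F [ 0.3 -0.3 -4.1] w 0.103 q6 [ 0.34  0.26 -0.22 -0.   -1.09 -0.46]
[[-0.8, -4.8, 8.3], [-0.8, -4.8, 8.3], [-0.8, -4.8, 8.3]]
roll -0.0001 h0 173.35
```

>>> {"api": "jog_arm", "payload": {"fingers": [1,1,1,1,1], "travel": [[-0.8,-5,3],[-0.8,-5,11],[-0.6,-4.4,11],[0,0,0],[0,0,0]], "roll": [0,0,0,0,0]}}

```text
time: 7.38
eef_pos: [614.6, 9.7, 165.6]
tcp_rot: [-0.665, 0.747, 0.0, -0.0]
contact_force: [-0.2, 0.5, -2.7]
gripper_width: 0.102
```

Run:
```python
from h import *
st(); d=snap('wrist','w6'); st(); s=snap('side','s6')
im=d['image'][:,:,::-1]
cv2.imwrite('pics/w6c.png',cv2.resize(im[90:155,290:360],None,fx=8,fy=8,interpolation=cv2.INTER_CUBIC))
cv2.imwrite('pics/s6c.png',cv2.resize(s['image'][130:250,220:390,::-1],None,fx=4.5,fy=4.5,interpolation=cv2.INTER_CUBIC))
```

```text
t 7.375 tcp [614.6   9.7 165.6] x [-0.115 -0.993  0.   ] y [-0.993  0.115  0.   ] z [-0. -0. -1.] F [-0.2  0.5 -2.7] w 0.102 q6 [ 0.33  0.31 -0.22  0.   -1.04 -0.45]
t 7.425 tcp [614.7   9.8 165.9] x [-0.115 -0.993  0.   ] y [-0.993  0.115 -0.   ] z [ 0. -0. -1.] F [-0.5  0.4 -3.8] w 0.104 q6 [ 0.33  0.31 -0.22  0.   -1.04 -0.45]
```

View pics/w6c.png

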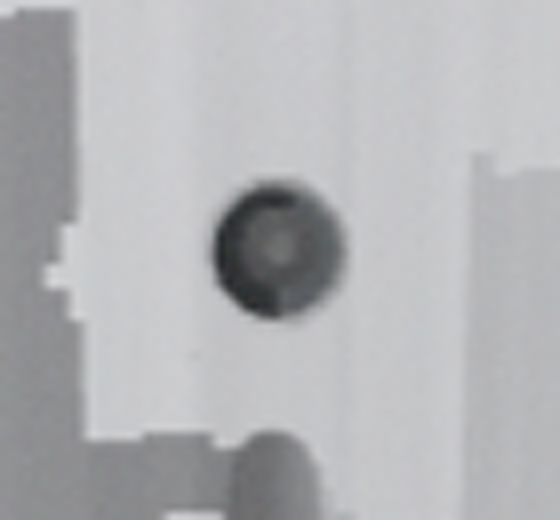

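View pics/s6c.png

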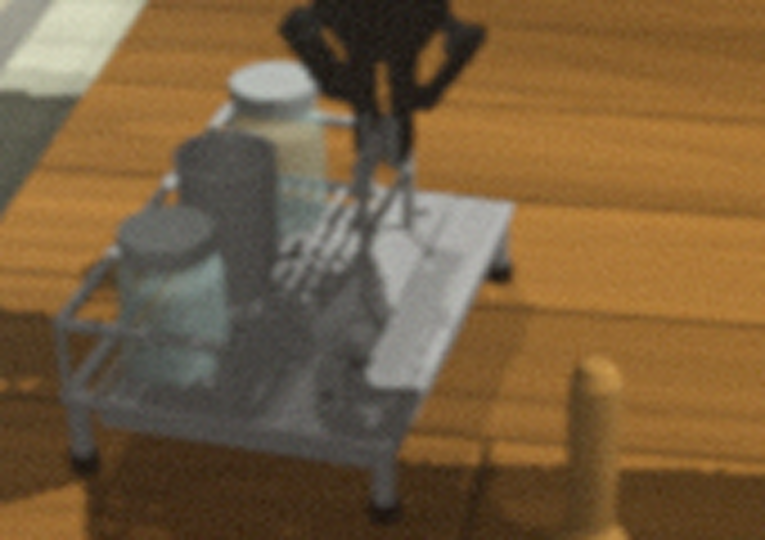

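The dowel tip sits centred in hole B (crop (280,247) against hole centre (280,250)). Lowering.

>>> {"api": "jog_arm", "payload": {"fingers": [1,1,1,1,1], "travel": [[0,0,5],[0,0,5],[0,0,5],[0,0,5],[0,0,3]], "roll": [0,0,0,0,0]}}

```text
time: 8.1
eef_pos: [614.5, 9.8, 142.3]
tcp_rot: [-0.665, 0.747, 0.0, -0.0]
contact_force: [-0.4, 0.3, -4.0]
gripper_width: 0.1
```

Run:
```python
from h import *
st(); d=snap('wrist','w7'); st(); s=snap('side','s7')
im=d['image'][:,:,::-1]
cv2.imwrite('pics/w7c.png',cv2.resize(im[90:155,290:360],None,fx=6,fy=6,interpolation=cv2.INTER_CUBIC))
cv2.imwrite('pics/s7c.png',cv2.resize(s['image'][130:250,220:390,::-1],None,fx=4.5,fy=4.5,interpolation=cv2.INTER_CUBIC))
```

```text
t 8.1 tcp [614.5   9.8 142.3] x [-0.115 -0.993  0.   ] y [-0.993  0.115  0.   ] z [-0. -0. -1.] F [-0.4  0.3 -4. ] w 0.1 q6 [ 0.33  0.33 -0.25 -0.   -1.   -0.45]
t 8.15 tcp [614.3   9.8 142. ] x [-0.115 -0.993  0.   ] y [-0.993  0.115  0.001] z [-0.001 -0.    -1.   ] F [-0.6 -0.3 -3.4] w 0.101 q6 [ 0.33  0.33 -0.25 -0.   -1.   -0.45]
```

View pics/w7c.png

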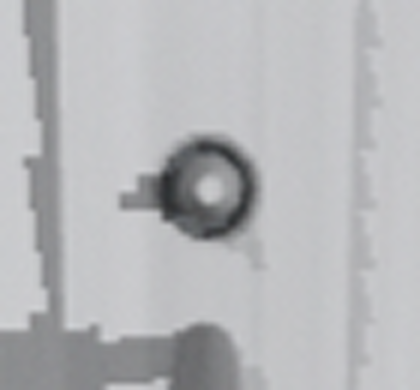

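View pics/s7c.png

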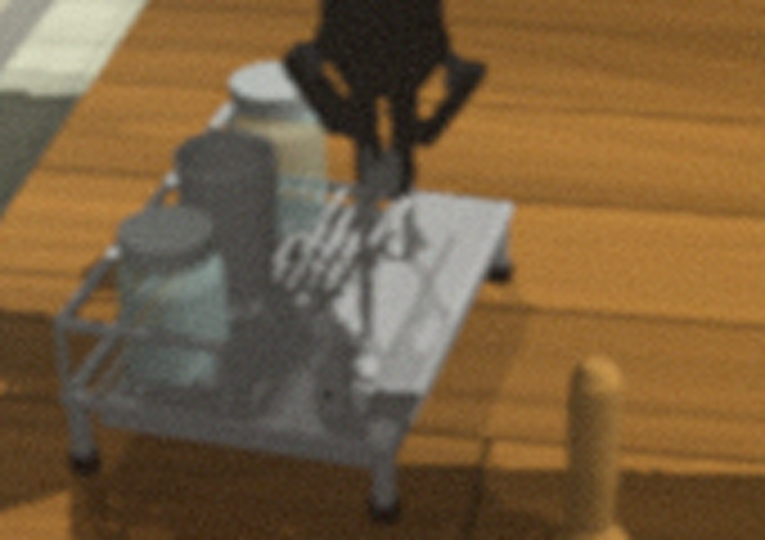

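>>> {"api": "jog_arm", "payload": {"fingers": [1,0.4,0.2,0.2,0.2], "travel": [[0,0,1],[0,0,0],[0,0,0],[0,0,0],[0,0,0]], "roll": [0,0,0,0,0]}}

```text
time: 8.82
eef_pos: [614.7, 9.8, 142.0]
tcp_rot: [-0.665, 0.747, -0.0, 0.0]
contact_force: [-0.3, -0.2, 0.4]
gripper_width: 0.398
```

Run:
```python
from h import *
st(); d=snap('wrist','w8'); st()
```

```text
t 8.825 tcp [614.7   9.8 142. ] x [-0.115 -0.993 -0.   ] y [-0.993  0.115 -0.   ] z [ 0.  0. -1.] F [-0.3 -0.2  0.4] w 0.398 q6 [ 0.33  0.33 -0.25  0.   -0.99 -0.45]
t 8.875 tcp [614.7   9.8 141.9] x [-0.115 -0.993 -0.   ] y [-0.993  0.115 -0.   ] z [ 0.  0. -1.] F [-1.1  0.3 -0.3] w 0.401 q6 [ 0.33  0.33 -0.25  0.   -0.99 -0.45]
```

View pics/w8.png

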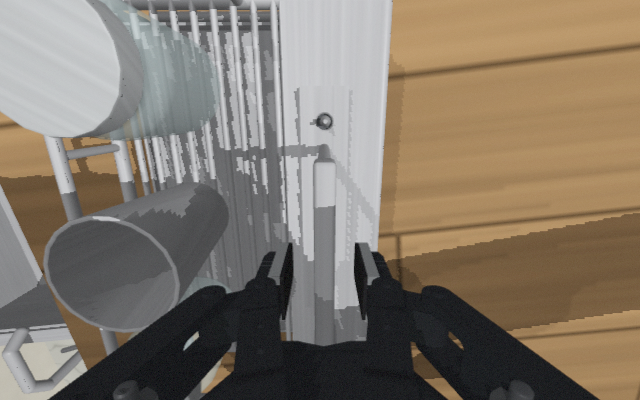

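The guard is seated and released, with the dowel showing through hole B at (324,121). Next: retreat and look at the mallet.

>>> {"api": "jog_arm", "payload": {"fingers": [0.2,0.2,-0.3,-1,-1], "travel": [[0,0,-40],[0,0,-50],[0,0,-30],[-40,20,0],[-45,25,0]], "roll": [0,0,0,0,0]}}

```text
time: 9.5
eef_pos: [579.6, 99.9, 262.2]
tcp_rot: [-0.664, 0.747, -0.0, 0.0]
contact_force: [-0.0, 1.2, -0.1]
gripper_width: 0.995
```

Run:
```python
from h import *
st(); d=snap('wrist','w9'); plan([455,300,255],173.36,5)
```

```text
t 9.5 tcp [579.6  99.9 262.2] x [-0.117 -0.993 -0.001] y [-0.993  0.117 -0.001] z [ 0.001  0.    -1.   ] F [-0.   1.2 -0.1] w 0.995 q6 [ 0.5   0.2  -0.14 -0.   -1.23 -0.62]
[[-36.1, 28.9, 1.4], [-36.1, 28.9, 1.4], [-36.0, 28.9, 1.4], [-36.0, 28.9, 1.4], [-36.0, 28.9, 1.4]]
roll 0.0002 h0 173.42
```

View pics/w9.png

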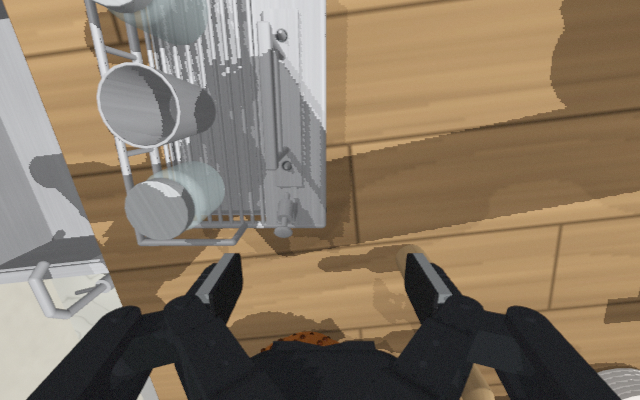

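The guard stays over both dowels, at (282,35) and (286,166). On to the mallet.

>>> {"api": "jog_arm", "payload": {"fingers": [-1,-1,-1,-1,-1], "travel": [[-45,36,1.4],[-45,36,1.4],[-45,36,1.4],[-45,36,1.4],[0,0,0]], "roll": [0,0,0,0,0]}}

```text
time: 10.18
eef_pos: [455.6, 297.7, 256.3]
tcp_rot: [-0.667, 0.745, 0.0, 0.0]
contact_force: [0.4, 0.1, 0.1]
gripper_width: 0.999
```

Run:
```python
from h import *
st(); d=snap('wrist','w10'); st(); d=snap('wrist','w11')
P=cloud(d)
m=(P[...,2]>130)&(P[...,2]<190)&(np.hypot(P[...,0]-455,P[...,1]-250)<50)
print(m.sum(), np.nanmedian(P[m],0))
```

```text
t 10.175 tcp [455.6 297.7 256.3] x [-0.11  -0.994 -0.001] y [-0.994  0.11  -0.   ] z [ 0.     0.001 -1.   ] F [0.4 0.1 0.1] w 0.999 q6 [ 0.94  0.13 -0.24 -0.   -1.2  -1.05]
t 10.225 tcp [456.4 296.3 256.3] x [-0.112 -0.994 -0.   ] y [-0.994  0.112 -0.   ] z [ 0.  0. -1.] F [ 0.2 -0.8  0.1] w 1.0 q6 [ 0.94  0.13 -0.24  0.   -1.2  -1.05]
1031 [458.87846287 254.48133136 184.96311213]
```

View pics/w11.png

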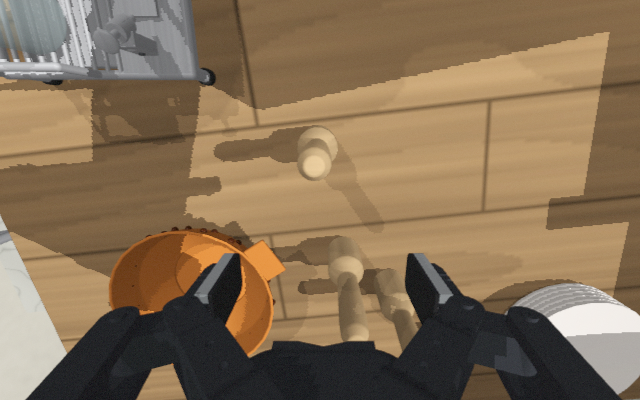

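Run:
```python
from h import *
d=load('w11')
im=d['image'][:,:,::-1]
cv2.imwrite('pics/m11.png',cv2.resize(im[115:195,275:365],None,fx=7,fy=7,interpolation=cv2.INTER_CUBIC))
P=cloud(d); m=(P[...,2]>186)&(np.hypot(P[...,0]-455,P[...,1]-250)<50); print(np.nanmean(P[m],0)); v,u=np.nonzero(m); print(u.min(),u.max(),v.min(),v.max())
```

```text
[456.57675473 282.37121365 337.18765604]
177 462 152 399
```

View pics/m11.png

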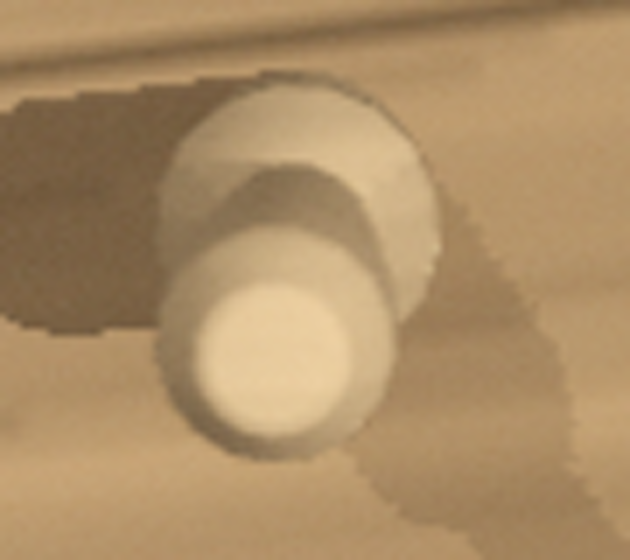

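Run:
```python
from h import *
d=load('w11')
a=plane(d,313.6,166,190);b=plane(d,317.5,145,64);print(a,b)
st(); p=(a+b)/2; print(p); plan([p[0],p[1],255],173.36,5)
```

```text
[459.94152057 257.92630818 190.        ] [459.20952338 255.49916442  64.        ]
t 10.275 tcp [457.  295.3 256.3] x [-0.113 -0.994  0.   ] y [-0.994  0.113 -0.   ] z [ 0. -0. -1.] F [0.5 0.1 0.6] w 1.0 q6 [ 0.93  0.13 -0.24  0.   -1.2  -1.05]
[459.57552197 256.7127363  127.        ]
[[7.6, -1.4, 0.3], [7.6, -1.4, 0.3], [7.6, -1.4, 0.3], [7.6, -1.4, 0.3], [7.6, -1.4, 0.3]]
roll 0.0005 h0 173.5
```

>>> {"api": "jog_arm", "payload": {"fingers": [-1,-1,-1,-1,-1], "travel": [[19,-3.5,10],[19,-3.5,20],[0,0,32],[0,0,35],[0,0,34]], "roll": [0.0024,0,0,0,0]}}

```text
time: 10.9
eef_pos: [460.3, 253.8, 123.9]
tcp_rot: [-0.663, 0.748, 0.0, -0.0]
contact_force: [1.2, 0.7, -0.6]
gripper_width: 0.996
```

Run:
```python
from h import *
d=snap('wrist','w12');st(); plan([459.6,257,124],173.36,1)
```

```text
t 10.95 tcp [458.2 252.1 119.5] x [-0.121 -0.993  0.005] y [-0.993  0.121  0.005] z [-0.005 -0.004 -1.   ] F [-2.  -0.8 -5.5] w 1.0 q6 [ 0.88  0.22 -0.47 -0.   -0.89 -1.  ]
[[-5.0, -0.8, -4.5]]
roll -0.0058 h0 173.03
```

View pics/w12.png

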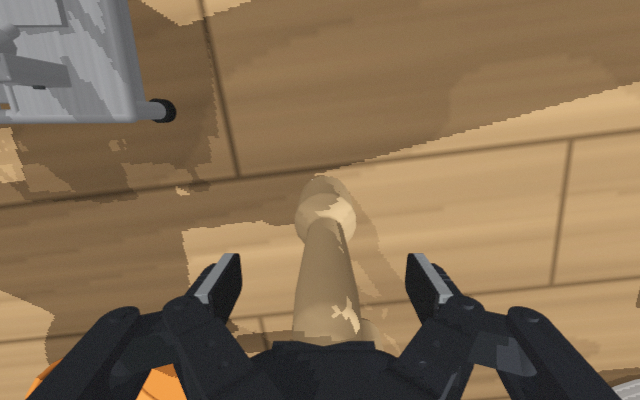

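>>> {"api": "jog_arm", "payload": {"fingers": [-1,-1,-1,-1,-1], "travel": [[0,0,0],[0,0,0],[0,0,0],[0,0,0],[0,0,0]], "roll": [0,0,0,0,0]}}

```text
time: 11.58
eef_pos: [460.0, 256.5, 125.6]
tcp_rot: [-0.664, 0.747, 0.0, 0.0]
contact_force: [1.3, 0.2, 0.8]
gripper_width: 1.001
```

Run:
```python
from h import *
d=snap('wrist','w13');st(); plan([459.6,257,125],173.36,1)
```

```text
t 11.625 tcp [459.9 256.4 125.5] x [-0.117 -0.993 -0.   ] y [-0.993  0.117 -0.   ] z [ 0.  0. -1.] F [ 0.5 -0.4 -0.8] w 1.003 q6 [ 0.88  0.21 -0.46 -0.   -0.9  -1.  ]
[[-0.5, 0.4, 0.5]]
roll -0.0017 h0 173.26
```

View pics/w13.png

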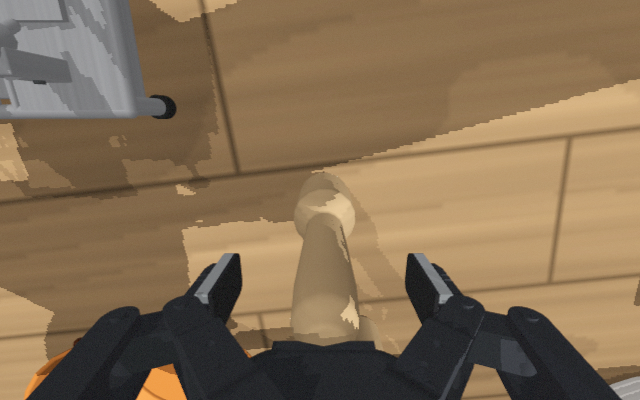

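>>> {"api": "jog_arm", "payload": {"fingers": [1,1,1,1,1], "travel": [[-0.5,0,0],[0,0,0],[0,0,0],[0,0,0],[0,0,0]], "roll": [-0.0017,0,0,0,0]}}

```text
time: 12.25
eef_pos: [460.0, 256.8, 125.3]
tcp_rot: [-0.665, 0.747, 0.0, 0.0]
contact_force: [0.1, 0.5, 2.1]
gripper_width: 0.322
```

Run:
```python
from h import *
d=snap('wrist','w14');st();
```

```text
t 12.3 tcp [460.  256.8 125.3] x [-0.116 -0.993 -0.   ] y [-0.993  0.116 -0.   ] z [ 0.  0. -1.] F [-2.  -1.3  1.3] w 0.321 q6 [ 0.88  0.21 -0.46  0.   -0.9  -1.  ]
```

View pics/w14.png

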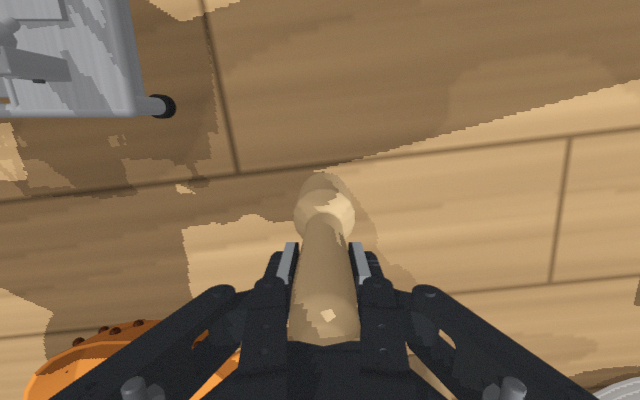

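The mallet is gripped and centred. I'll now lean it towards rack +y by rocking it over its face edge on the plank, in small steps.

>>> {"api": "jog_arm", "payload": {"fingers": [1,1,1,1,1], "travel": [[-7.7,0,0.2],[-7.7,0,0],[-7.7,0,0],[-7.7,0,0],[-7.7,0,0.5]], "roll": [0,0,0,0,0]}}

```text
time: 12.92
eef_pos: [464.5, 294.7, 124.9]
tcp_rot: [-0.665, 0.747, -0.0, -0.0]
contact_force: [-1.2, -2.4, 3.3]
gripper_width: 0.322
```

Run:
```python
from h import *
d=snap('wrist','w15');st(); s=snap('side','s15'); print(s['image'].shape)
cv2.imwrite('pics/s15c.png',cv2.resize(s['image'][190:370,270:430,::-1],None,fx=3.3,fy=3.3,interpolation=cv2.INTER_CUBIC)); st()
```

```text
t 12.975 tcp [464.7 295.6 124.8] x [-0.115 -0.993  0.001] y [-0.993  0.115 -0.   ] z [ 0.    -0.001 -1.   ] F [-0.7 -1.8  6.7] w 0.321 q6 [ 0.92  0.25 -0.41  0.   -0.91 -1.04]
(400, 640, 3)
t 13.025 tcp [464.7 295.2 124.8] x [-0.115 -0.993  0.001] y [-0.993  0.115 -0.   ] z [ 0.    -0.001 -1.   ] F [-1.1 -1.3  6.6] w 0.32 q6 [ 0.92  0.25 -0.41  0.   -0.91 -1.04]
```

View pics/w15.png

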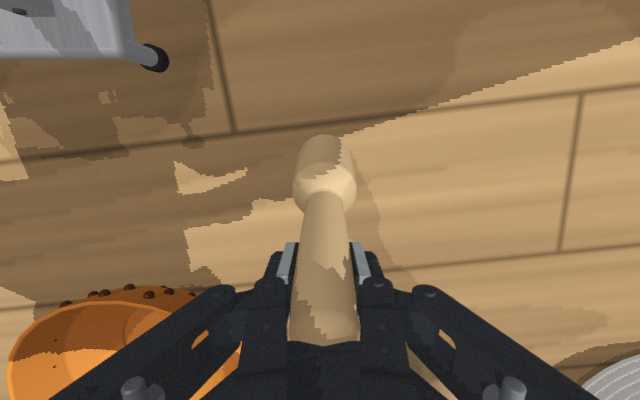

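View pics/s15c.png

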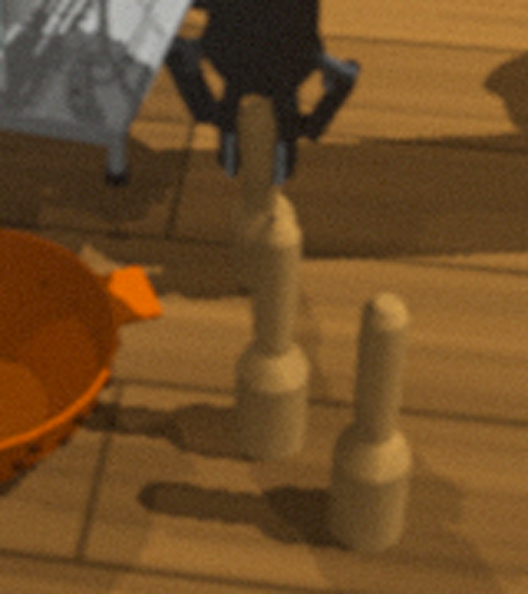

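The mallet is tilting as planned: the head has moved outward to (322,185) at about 7 N. Continuing to about 35°.

>>> {"api": "jog_arm", "payload": {"fingers": [1,1,1,1,1], "travel": [[-7.7,0,1.1],[-7.6,0,1.5],[-7.5,0,1.9],[-7.4,0,2.3],[-7.3,0,2.7]], "roll": [0,0,0,0,0]}}

```text
time: 13.65
eef_pos: [469.0, 332.6, 115.5]
tcp_rot: [-0.665, 0.747, -0.0, 0.0]
contact_force: [-0.1, -0.2, 5.9]
gripper_width: 0.317
```

>>> {"api": "jog_arm", "payload": {"fingers": [1,1,1,1,1], "travel": [[-7.1,0,3],[-4.6,0,2.2],[0,0,0],[0,0,0],[0,0,0]], "roll": [0,0,0,0,0]}}

```text
time: 14.28
eef_pos: [470.5, 344.3, 110.4]
tcp_rot: [-0.665, 0.747, -0.0, 0.0]
contact_force: [-2.0, 0.6, 5.6]
gripper_width: 0.318
```

Run:
```python
from h import *
d=snap('wrist','w16');st()
P=cloud(d); np.save('/tmp/P16.npy',P)
```

```text
t 14.325 tcp [470.5 344.3 110.4] x [-0.115 -0.993 -0.001] y [-0.993  0.115 -0.001] z [ 0.001  0.    -1.   ] F [-0.6  0.2  5.6] w 0.321 q6 [ 0.97  0.31 -0.35  0.   -0.9  -1.08]
```

View pics/w16.png

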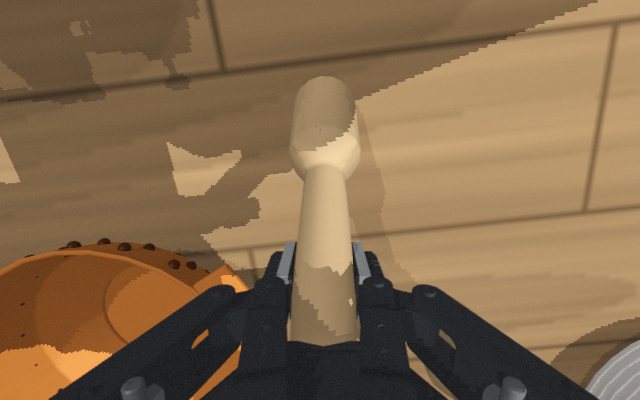

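```bash
cat > mal.py <<'E'
from h import *
from scipy.optimize import least_squares
from scipy.spatial.transform import Rotation as Ro
def prof(s): return np.interp(s,[0,3,66,86,160,185,190],[22,24,24,12.5,14.5,14.5,9])
def fitm(tag,th0=35,zmin=12,o=None):
    d=load(tag); P=cloud(d); tcp,Rm=o
    L=(P-tcp)@Rm      # tool frame coords
    # rack-ish frame: X=-tool y (to rack x), Y=-tool x (rack y), Z=-tool z
    L=np.stack([-L[...,1],-L[...,0],-L[...,2]],-1)
    th=np.radians(th0); a=np.array([0,np.sin(th),np.cos(th)]); g=np.array([0,0,21.])
    f0=g-146*a
    s=(L-f0)@a; rho=np.linalg.norm(L-f0-s[...,None]*a,axis=-1)
    m=(np.abs(rho-prof(s))<9)&(s>5)&(s<118)&(P[...,2]>zmin)&(np.abs(L[...,0])<30)
    v,u=np.nonzero(m); m&=False; m[v,u]=True
    pts=L[m]
    def res(p):
        a=np.array([np.sin(p[1]),np.sin(p[0])*np.cos(p[1]),np.cos(p[0])*np.cos(p[1])])
        f=np.array([p[2],p[3],21.])-p[4]*a   # axis point at grip height
        s=(pts-f)@a; return np.linalg.norm(pts-f-s[:,None]*a,axis=1)-prof(s)
    r=least_squares(res,[th,0,0,0,146],loss='soft_l1')
    print(tag,'n',len(pts),'rms',np.sqrt((r.fun**2).mean()).round(2),'tilt deg',np.degrees(r.x[0]).round(2),'side deg',np.degrees(r.x[1]).round(2),'X,Y at grip',r.x[2:4].round(2),'s grip',r.x[4].round(2))
    return r.x
E
python3 - <<'E'
from mal import *
o=ctrl.get_obs(); O=(o['eef_pos'],Ro.from_quat(o['tcp_rot']).as_matrix())
for t0 in(30,35,40): x=fitm('w16',t0,12,O)
a=np.array([np.sin(x[1]),np.sin(x[0])*np.cos(x[1]),np.cos(x[0])*np.cos(x[1])])
f=np.array([x[2],x[3],21])-x[4]*a; print('face in rack-axes rel TCP',f.round(1),'world z',o['eef_pos'][2]+f[2])
E
```

```text
w16 n 6016 rms 0.43 tilt deg 32.22 side deg 0.4 X,Y at grip [ 0.39 -6.28] s grip 143.24
w16 n 7459 rms 0.45 tilt deg 32.41 side deg 0.42 X,Y at grip [ 0.41 -6.11] s grip 143.34
w16 n 6812 rms 0.45 tilt deg 32.36 side deg 0.42 X,Y at grip [ 0.41 -6.15] s grip 143.3
face in rack-axes rel TCP [  -0.6  -82.9 -100. ] world z 10.369415198380892
```

The fit puts the mallet tilt at 32.4° (pin 35°), within tolerance. Lift, then move to a stand-off 45 mm back along the pin axis.

>>> {"api": "jog_arm", "payload": {"fingers": [1,1,1,1,1], "travel": [[0,0,-15],[0,0,-35],[0,0,-40],[0,0,-40],[0,0,-20]], "roll": [0,0,0,0,0]}}

```text
time: 14.95
eef_pos: [470.5, 344.3, 262.8]
tcp_rot: [-0.665, 0.747, 0.0, 0.002]
contact_force: [0.4, -0.1, -3.3]
gripper_width: 0.316
```

Run:
```python
from mal import *
st(); d=snap('wrist','w17')
o=ctrl.get_obs(); O=(o['eef_pos'],Ro.from_quat(o['tcp_rot']).as_matrix()); x=fitm('w17',33,20,O)
plan([642.7,250.9,262],173.36,6)
```

```text
t 14.95 tcp [470.5 344.3 262.8] x [-0.116 -0.993 -0.003] y [-0.993  0.116 -0.002] z [ 0.002  0.003 -1.   ] F [ 0.4 -0.1 -3.3] w 0.316 q6 [ 0.97  0.19 -0.15  0.   -1.23 -1.08]
w17 n 7099 rms 0.45 tilt deg 30.4 side deg 0.41 X,Y at grip [-0.13 -4.9 ] s grip 145.96
[[12.2, -30.2, 0.5], [12.2, -30.2, 0.5], [12.2, -30.2, 0.5], [12.2, -30.2, 0.5], [12.2, -30.2, 0.5]]
[[12.2, -30.2, 0.5]]
roll 0.0 h0 173.36
```

>>> {"api": "jog_arm", "payload": {"fingers": [1,1,1,1,1], "travel": [[12,-30,0],[12,-30,0],[12,-30,0],[12,-30,0],[12,-30,0]], "roll": [0,0,0,0,0]}}

```text
time: 15.62
eef_pos: [612.6, 266.2, 258.9]
tcp_rot: [-0.665, 0.747, 0.0, -0.001]
contact_force: [-0.8, 0.8, -3.2]
gripper_width: 0.321
```

>>> {"api": "jog_arm", "payload": {"fingers": [1,1,1,1,1], "travel": [[12,-30,0],[0,0,0],[0,0,0],[0,0,0],[0,0,0]], "roll": [0,0,0,0,0]}}

```text
time: 16.25
eef_pos: [640.0, 252.0, 260.1]
tcp_rot: [-0.665, 0.747, 0.0, 0.0]
contact_force: [-0.2, -0.7, -3.5]
gripper_width: 0.32
```

Run:
```python
from mal import *
st(); d=snap('wrist','w18'); s=snap('side','s18')
o=ctrl.get_obs(); O=(o['eef_pos'],Ro.from_quat(o['tcp_rot']).as_matrix()); x=fitm('w18',31,20,O)
a=np.array([np.sin(x[1]),np.sin(x[0])*np.cos(x[1]),np.cos(x[0])*np.cos(x[1])])
f=np.array([x[2],x[3],21])-x[4]*a; print('face rel TCP',f.round(1)); st()
yd=np.array([.1156,.9933,0]);xd=np.array([.9933,-.1156,0])
F=o['eef_pos']+f[0]*xd+f[1]*yd+[0,0,f[2]]; seat=np.array([614.05,9.9,60]); q=F-seat; print('face in rack',q@xd,q@yd,q[2])
cv2.imwrite('pics/s18c.png',cv2.resize(s['image'][110:260,200:400,::-1],None,fx=4,fy=4,interpolation=cv2.INTER_CUBIC))
```

```text
t 16.25 tcp [640.  252.  260.1] x [-0.115 -0.993 -0.   ] y [-0.993  0.115 -0.   ] z [ 0.  0. -1.] F [-0.2 -0.7 -3.5] w 0.32 q6 [ 0.66  0.36  0.09 -0.   -1.29 -0.77]
w18 n 7004 rms 0.45 tilt deg 30.22 side deg 0.31 X,Y at grip [ 0.23 -5.55] s grip 143.76
face rel TCP [  -0.6  -77.9 -103.2]
t 16.35 tcp [640.2 251.9 260.1] x [-0.115 -0.993 -0.   ] y [-0.993  0.115 -0.   ] z [ 0.  0. -1.] F [ 0.   0.4 -2.7] w 0.317 q6 [ 0.66  0.37  0.09 -0.   -1.29 -0.77]
face in rack -2.5306183483010827 165.54646074493468 96.91569933567365
```

View pics/w18.png

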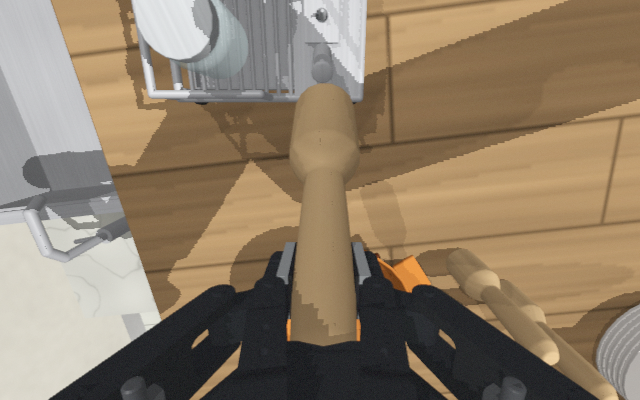

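View pics/s18c.png

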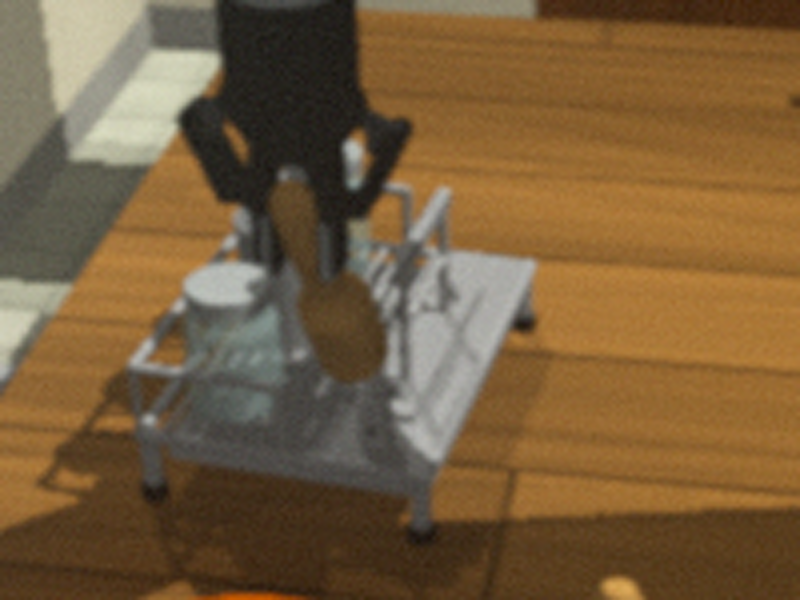

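At stand-off the face is 44 mm back along the pin axis, 7.5 mm too far out and 2.5 mm off in rack x. I'll correct that and swing.

>>> {"api": "jog_arm", "payload": {"fingers": [1,1,1,1,1], "travel": [[6.1,-2.5,-4.3],[8.6,0,12.3],[13.2,0,18.8],[13.2,0,18.8],[0,0,0]], "roll": [0,0,0,0,0]}}

```text
time: 16.98
eef_pos: [639.9, 212.0, 216.8]
tcp_rot: [-0.665, 0.747, -0.0, 0.004]
contact_force: [-0.5, 7.4, 8.8]
gripper_width: 0.319
```

Run:
```python
from mal import *
st(); d=snap('wrist','w19'); s=snap('side','s19')
o=ctrl.get_obs(); O=(o['eef_pos'],Ro.from_quat(o['tcp_rot']).as_matrix()); x=fitm('w19',31,20,O)
a=np.array([np.sin(x[1]),np.sin(x[0])*np.cos(x[1]),np.cos(x[0])*np.cos(x[1])])
f=np.array([x[2],x[3],21])-x[4]*a; print('face rel TCP',f.round(1)); st()
yd=np.array([.1156,.9933,0]);xd=np.array([.9933,-.1156,0])
F=o['eef_pos']+f[0]*xd+f[1]*yd+[0,0,f[2]]; seat=np.array([614.05,9.9,60]); q=F-seat; print('face in rack',q@xd,q@yd,q[2],'along',(q@yd-134)*.5736+(q[2]-65)*.8192)
```

```text
t 16.975 tcp [639.9 212.  216.8] x [-0.115 -0.993 -0.005] y [-0.993  0.115 -0.006] z [ 0.006  0.005 -1.   ] F [-0.5  7.4  8.8] w 0.319 q6 [ 0.61  0.36 -0.02 -0.   -1.18 -0.72]
w19 n 7090 rms 0.45 tilt deg 30.59 side deg 0.65 X,Y at grip [ 0.34 -5.73] s grip 143.55
face rel TCP [  -1.3  -78.8 -102.6]
t 17.075 tcp [639.9 212.  216.8] x [-0.115 -0.993 -0.005] y [-0.993  0.115 -0.005] z [ 0.006  0.004 -1.   ] F [-1.   7.2  9.4] w 0.318 q6 [ 0.61  0.36 -0.02 -0.   -1.19 -0.72]
face in rack 1.019960723026724 124.91725717918409 54.268332499967414 along -14.0012432980467
```

View pics/w19.png

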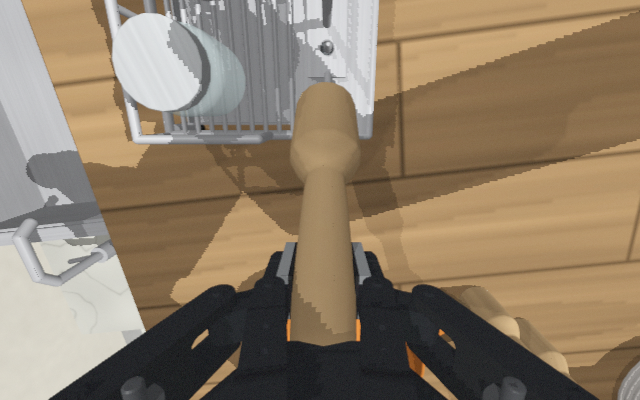

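The face is now 14.0 mm below the pin's start height, so the pin should be home. Retreat along the axis and look.

>>> {"api": "jog_arm", "payload": {"fingers": [1,1,1,1,1], "travel": [[-8.6,0,-12.3],[-20,0,-28],[-20,0,-28],[0,0,0],[0,0,0]], "roll": [0,0,0,0,0]}}

```text
time: 17.7
eef_pos: [643.2, 258.1, 281.1]
tcp_rot: [-0.665, 0.747, 0.0, -0.001]
contact_force: [0.1, -0.3, -3.7]
gripper_width: 0.32
```

Run:
```python
from mal import *
st(); d=snap('wrist','w20'); s=snap('side','s20')
o=ctrl.get_obs(); O=(o['eef_pos'],Ro.from_quat(o['tcp_rot']).as_matrix()); x=fitm('w20',31,20,O)
a=cv2.resize(d['image'][0:110,260:390,::-1],None,fx=4,fy=4,interpolation=cv2.INTER_CUBIC)
cv2.imwrite('pics/w20c.png',a)
cv2.imwrite('pics/s20c.png',cv2.resize(s['image'][140:250,220:360,::-1],None,fx=5,fy=5,interpolation=cv2.INTER_CUBIC))
```

```text
t 17.7 tcp [643.2 258.1 281.1] x [-0.116 -0.993  0.001] y [-0.993  0.116  0.002] z [-0.002 -0.001 -1.   ] F [ 0.1 -0.3 -3.7] w 0.32 q6 [ 0.66  0.37  0.14 -0.   -1.34 -0.78]
w20 n 6988 rms 0.45 tilt deg 30.22 side deg 0.36 X,Y at grip [ 0.28 -5.35] s grip 143.47
```

View pics/w20c.png

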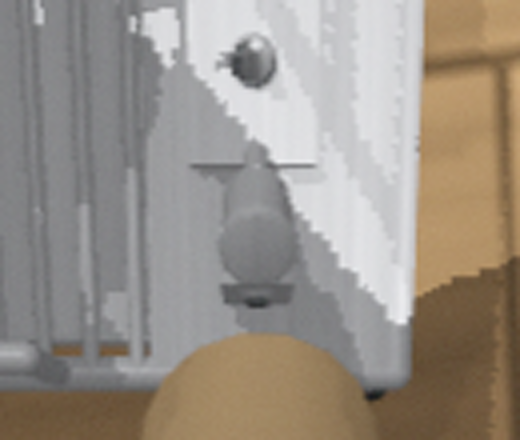

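View pics/s20c.png

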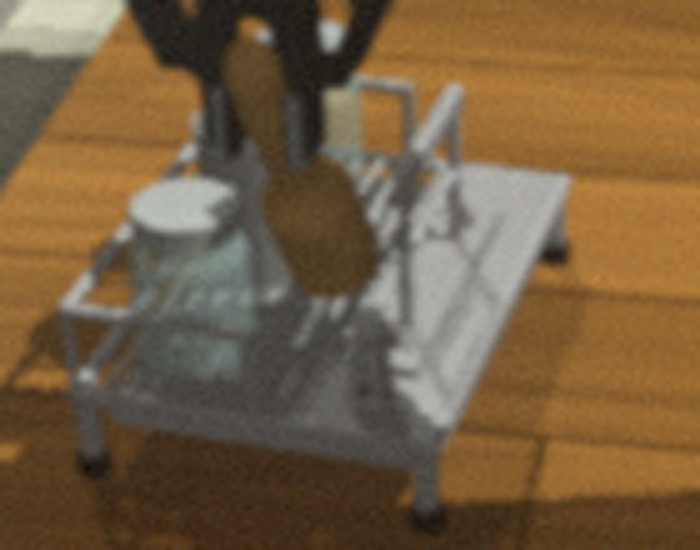

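Run:
```python
from h import *
d=load('w20'); P=cloud(d); q=np.nanmedian(P[56:63,320:328].reshape(-1,3),0); print(q)
yd=np.array([.1156,.9933,0]); r=q-[614.05,9.9,60]; print('Y',r@yd,'Z',r[2],'along', (r@yd-134)*.5736+(r[2]-65)*.8192)
P2=cloud(load('w2')); print(np.nanmedian(P2[255:262,323:330].reshape(-1,3),0))
st()
```

```text
[628.76209267 132.09531005 115.03801742]
Y 123.07731938313627 Z 55.03801741891829 along -14.426105732255175
[630.23600432 138.1737933  127.63620978]
t 17.8 tcp [643.2 257.7 280.9] x [-0.116 -0.993  0.002] y [-0.993  0.116  0.002] z [-0.002 -0.001 -1.   ] F [ 0.5 -0.2 -3.6] w 0.32 q6 [ 0.66  0.37  0.14 -0.   -1.34 -0.78]
```

The pin is home: depth at the head reads about 14.4 mm down, and the nose lies over the guard's foot end. To bring the mallet upright in the grip, I'll press its head side against the rack deck's +y edge, well below the pin.

>>> {"api": "jog_arm", "payload": {"fingers": [1,1,1,1,1], "travel": [[-14,-8,10],[0,0,40],[0,0,48],[0,0,45],[0,0,0]], "roll": [0,0,0,0,0]}}

```text
time: 18.42
eef_pos: [651.0, 270.1, 134.0]
tcp_rot: [-0.665, 0.747, 0.001, -0.005]
contact_force: [-0.2, 0.9, -3.3]
gripper_width: 0.318
```

```bash
cat >> mal.py <<'E'
def rep(tag,t0,zmin=20):
    st(); d=snap('wrist',tag); o=ctrl.get_obs(); O=(o['eef_pos'],Ro.from_quat(o['tcp_rot']).as_matrix()); x=fitm(tag,t0,zmin,O)
    a=np.array([np.sin(x[1]),np.sin(x[0])*np.cos(x[1]),np.cos(x[0])*np.cos(x[1])])
    f=np.array([x[2],x[3],21])-x[4]*a
    yd=np.array([.1156,.9933,0]);xd=np.array([.9933,-.1156,0]); q=o['eef_pos']-[614.05,9.9,0]
    t=np.array([q@xd,q@yd,q[2]]); print('TCP rack',t.round(1),'face rack',(t+f).round(1))
E
python3 - <<'E'
from mal import *
rep('w21',30)
s=snap('side','s21'); cv2.imwrite('pics/s21c.png',cv2.resize(s['image'][140:270,200:360,::-1],None,fx=4.5,fy=4.5,interpolation=cv2.INTER_CUBIC))
E
```

```text
t 18.425 tcp [651.  270.1 134. ] x [-0.117 -0.993  0.006] y [-0.993  0.117  0.008] z [-0.008 -0.005 -1.   ] F [-0.2  0.9 -3.3] w 0.318 q6 [ 0.67  0.48 -0.03 -0.   -1.07 -0.78]
w21 n 7109 rms 0.45 tilt deg 30.25 side deg 0.66 X,Y at grip [-1.33 -4.65] s grip 147.8
TCP rack [  8.5 263.8 137.6] face rack [  5.5 184.7  30.9]
```

View pics/w21.png

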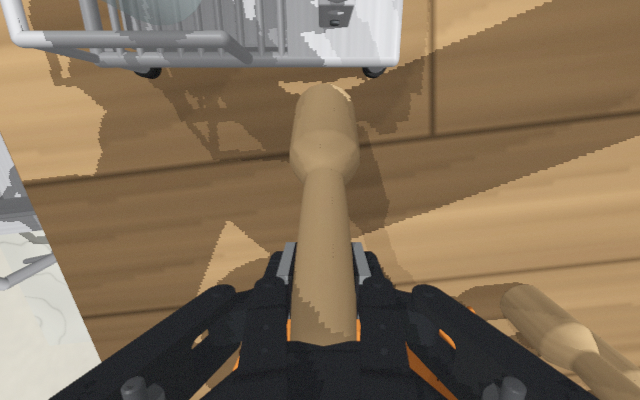

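View pics/s21c.png

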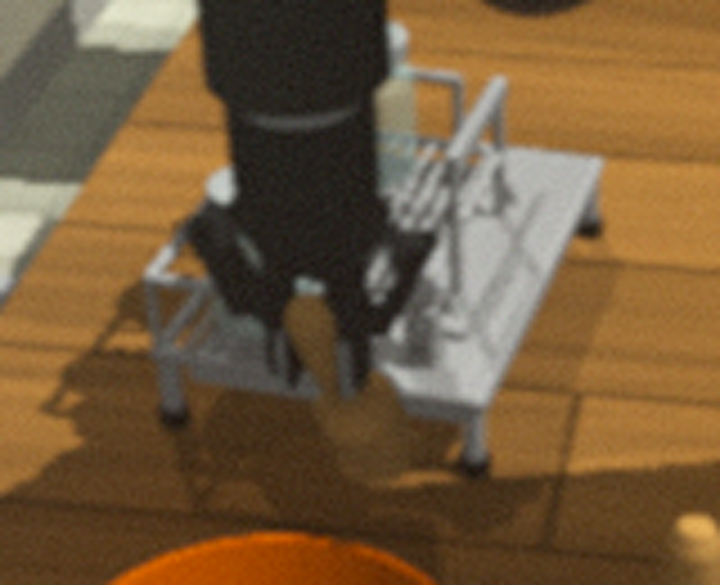

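>>> {"api": "jog_arm", "payload": {"fingers": [1,1,1,1,1], "travel": [[16,0,0],[16,0,0],[14,0,0],[12,0,0],[8,0,0]], "roll": [0,0,0,0,0]}}

```text
time: 19.15
eef_pos: [646.0, 205.4, 140.1]
tcp_rot: [-0.665, 0.747, -0.0, 0.001]
contact_force: [0.3, 4.3, -1.0]
gripper_width: 0.318
```

Run:
```python
from mal import *
rep('w22',12)
```

```text
t 19.15 tcp [646.  205.4 140.1] x [-0.116 -0.993 -0.001] y [-0.993  0.116 -0.001] z [ 0.001  0.001 -1.   ] F [ 0.3  4.3 -1. ] w 0.318 q6 [ 0.59  0.43 -0.1  -0.   -1.04 -0.71]
w22 n 4508 rms 3.21 tilt deg 11.45 side deg 0.2 X,Y at grip [0.5  2.04] s grip 147.04
TCP rack [  9.  197.2 139.9] face rack [  9.  170.   16.8]
```

View pics/w22.png

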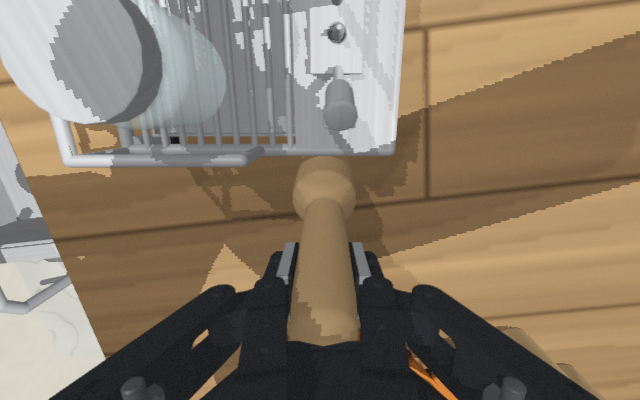

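>>> {"api": "jog_arm", "payload": {"fingers": [1,1,1,1,1], "travel": [[7,0,0],[7,0,0],[7,0,0],[0,0,0],[0,0,0]], "roll": [0,0,0,0,0]}}

```text
time: 19.82
eef_pos: [643.4, 185.0, 139.4]
tcp_rot: [-0.665, 0.747, -0.0, -0.0]
contact_force: [0.4, 3.1, -1.4]
gripper_width: 0.323
```

Run:
```python
from mal import *
rep('w23',2)
```

```text
t 19.825 tcp [643.4 185.  139.4] x [-0.116 -0.993  0.   ] y [-0.993  0.116  0.   ] z [-0. -0. -1.] F [ 0.4  3.1 -1.4] w 0.323 q6 [ 0.57  0.42 -0.12  0.   -1.04 -0.69]
w23 n 3643 rms 3.4 tilt deg 2.85 side deg 0.21 X,Y at grip [0.4  4.21] s grip 147.91
TCP rack [  8.9 177.4 139.3] face rack [  8.7 174.2  12.6]
```

View pics/w23.png

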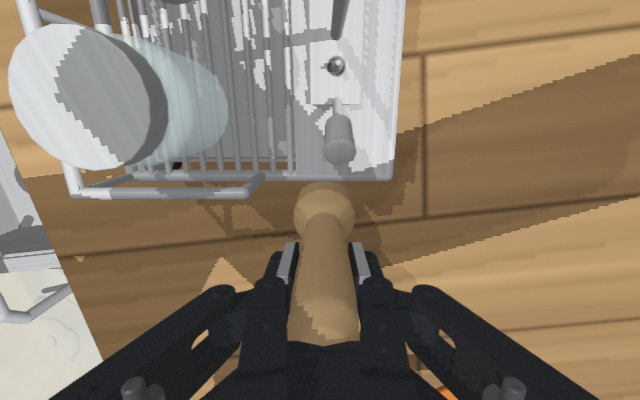

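>>> {"api": "jog_arm", "payload": {"fingers": [1,1,1,1,1], "travel": [[4.5,0,0],[0,0,0],[-20,0,-10],[-30,10,-20],[-10,40,0]], "roll": [0,0,0,0,0]}}

```text
time: 20.5
eef_pos: [601.7, 248.2, 170.8]
tcp_rot: [-0.665, 0.747, -0.001, 0.001]
contact_force: [-0.3, -0.2, -3.4]
gripper_width: 0.315
```

Run:
```python
from mal import *
rep('w24',1,25)
plan([462,256,165],173.36,4)
```

```text
t 20.5 tcp [601.7 248.2 170.8] x [-0.116 -0.993  0.   ] y [-0.993  0.116 -0.002] z [ 0.002 -0.    -1.   ] F [-0.3 -0.2 -3.4] w 0.315 q6 [ 0.69  0.36 -0.13  0.   -1.08 -0.81]
w24 n 3087 rms 0.4 tilt deg -0.31 side deg -0.01 X,Y at grip [6.1  2.55] s grip 145.56
TCP rack [-45.7 235.  170.1] face rack [-39.5 238.4  45.5]
[[2.0, 33.5, 1.3], [2.0, 33.5, 1.3], [2.0, 33.5, 1.3], [2.0, 33.5, 1.3]]
roll 0.0001 h0 173.38
```

View pics/w24.png

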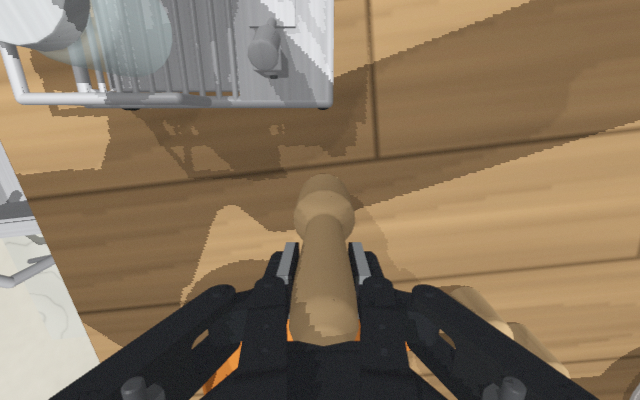

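The mallet is upright in the grip again, tilt about 0°. Carry it to the free spot where it stood.

>>> {"api": "jog_arm", "payload": {"fingers": [1,1,1,1,1], "travel": [[2,33.5,0],[2,33.5,0],[2,33.5,0],[2,33.5,0],[0,0,0]], "roll": [0,0,0,0,0]}}

```text
time: 21.18
eef_pos: [464.1, 253.7, 170.2]
tcp_rot: [-0.666, 0.746, -0.0, -0.001]
contact_force: [0.7, 0.6, -3.1]
gripper_width: 0.32
```

>>> {"api": "jog_arm", "payload": {"fingers": [1,1,1,1,1], "travel": [[0,0,15],[0,0,15],[0,0,6],[0,0,0],[0,0,0]], "roll": [0,0,0,0,0]}}

```text
time: 21.8
eef_pos: [466.5, 253.7, 133.6]
tcp_rot: [-0.665, 0.747, -0.0, 0.0]
contact_force: [0.8, 0.4, -2.3]
gripper_width: 0.316
```

Run:
```python
from mal import *
st();st();rep('w25',1,15)
```

```text
t 21.8 tcp [466.5 253.7 133.6] x [-0.116 -0.993  0.   ] y [-0.993  0.116 -0.   ] z [ 0. -0. -1.] F [ 0.8  0.4 -2.3] w 0.316 q6 [ 0.87  0.21 -0.44  0.   -0.92 -0.98]
t 21.8 tcp [466.5 253.7 133.6] x [-0.116 -0.993  0.   ] y [-0.993  0.116 -0.   ] z [ 0. -0. -1.] F [ 0.8  0.4 -2.3] w 0.316 q6 [ 0.87  0.21 -0.44  0.   -0.92 -0.98]
t 21.8 tcp [466.5 253.7 133.6] x [-0.116 -0.993  0.   ] y [-0.993  0.116 -0.   ] z [ 0. -0. -1.] F [ 0.8  0.4 -2.3] w 0.316 q6 [ 0.87  0.21 -0.44  0.   -0.92 -0.98]
w25 n 3088 rms 0.39 tilt deg -0.24 side deg 0.24 X,Y at grip [0.42 2.22] s grip 146.47
TCP rack [-174.7  225.2  133.8] face rack [-174.9  228.1    8.3]
```

View pics/w25.png

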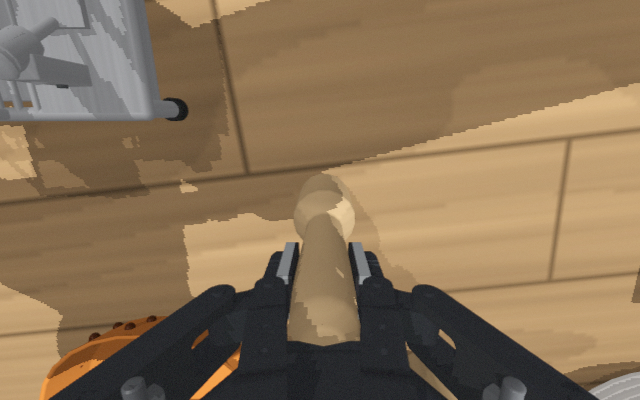

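Face about 8 mm above the plank, tilt near 0. Lower in steps until contact.

>>> {"api": "jog_arm", "payload": {"fingers": [1,1,1,1,1], "travel": [[0,0,3],[0,0,2],[0,0,2],[0,0,1],[0,0,0]], "roll": [0,0,0,0,0]}}

```text
time: 22.48
eef_pos: [466.1, 253.7, 125.5]
tcp_rot: [-0.665, 0.747, -0.0, -0.0]
contact_force: [0.1, -1.0, -2.3]
gripper_width: 0.318
```

>>> {"api": "jog_arm", "payload": {"fingers": [1,1,1,1,1], "travel": [[0,0,0.6],[0,0,0.6],[0,0,0],[0,0,0],[0,0,0]], "roll": [0,0,0,0,0]}}

```text
time: 23.1
eef_pos: [466.5, 254.0, 125.1]
tcp_rot: [-0.665, 0.747, -0.0, 0.001]
contact_force: [-2.2, -1.0, 4.6]
gripper_width: 0.316
```

>>> {"api": "jog_arm", "payload": {"fingers": [1,0.2,-0.4,-1,-1], "travel": [[0,0,0.3],[0,0,0],[0,0,0],[0,0,0],[0,0,0]], "roll": [0,0,0,0,0]}}

```text
time: 23.72
eef_pos: [466.2, 253.7, 123.9]
tcp_rot: [-0.665, 0.747, -0.0, -0.0]
contact_force: [-0.0, 0.2, -1.2]
gripper_width: 0.994
```

Run:
```python
from mal import *
rep('w26',0,15)
```

```text
t 23.725 tcp [466.2 253.7 123.9] x [-0.116 -0.993  0.   ] y [-0.993  0.116  0.   ] z [-0. -0. -1.] F [-0.   0.2 -1.2] w 0.994 q6 [ 0.87  0.22 -0.45  0.   -0.9  -0.98]
w26 n 3013 rms 0.4 tilt deg -0.29 side deg 0.02 X,Y at grip [0.27 2.46] s grip 145.01
TCP rack [-175.1  225.1  123.9] face rack [-1.749e+02  2.283e+02 -1.000e-01]
```

View pics/w26.png

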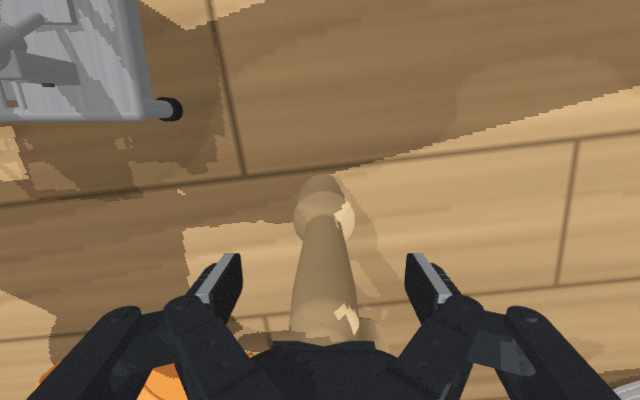

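The mallet stands upright and free, face at z about 0 and tilt about 0.3°. Retreat straight up, then out of the way for a final look.

>>> {"api": "jog_arm", "payload": {"fingers": [-1,-1,-1,-1,-1], "travel": [[0,0,-15],[0,0,-35],[0,0,-40],[0,0,-40],[0,0,-20]], "roll": [0,0,0,0,0]}}

```text
time: 24.4
eef_pos: [466.8, 254.1, 277.8]
tcp_rot: [-0.665, 0.747, -0.0, 0.002]
contact_force: [-0.4, 0.1, -0.8]
gripper_width: 1.0
```

>>> {"api": "jog_arm", "payload": {"fingers": [-1,-1,-1,-1,-1], "travel": [[30,0,0],[50,0,0],[50,0,0],[40,0,0],[20,0,0]], "roll": [0,0,0,0,0]}}

```text
time: 25.02
eef_pos: [443.1, 62.6, 274.3]
tcp_rot: [-0.664, 0.747, 0.0, 0.0]
contact_force: [-0.0, 0.1, -0.5]
gripper_width: 0.996
```

>>> {"api": "jog_arm", "payload": {"fingers": [-1,-1,-1,-1,-1], "travel": [[0,0,0],[0,0,0],[0,0,0],[0,0,0],[0,0,0]], "roll": [0,0,0,0,0]}}

```text
time: 25.65
eef_pos: [444.2, 65.4, 273.9]
tcp_rot: [-0.665, 0.747, 0.0, -0.0]
contact_force: [-0.0, 0.4, 0.4]
gripper_width: 1.002
```

Run:
```python
from mal import *
st(); s=snap('side','s30'); t=snap('top','t30'); 
cv2.imwrite('pics/s30c.png',cv2.resize(s['image'][130:370,190:430,::-1],None,fx=2.5,fy=2.5,interpolation=cv2.INTER_CUBIC))
cv2.imwrite('pics/t30c.png',cv2.resize(t['image'][120:300,170:450,::-1],None,fx=2.8,fy=2.8,interpolation=cv2.INTER_CUBIC))
```

```text
t 25.65 tcp [444.2  65.4 273.9] x [-0.115 -0.993  0.   ] y [-0.993  0.115  0.   ] z [-0. -0. -1.] F [-0.   0.4  0.4] w 1.002 q6 [ 0.59 -0.05 -0.39 -0.   -1.24 -0.7 ]
```

View pics/s30c.png

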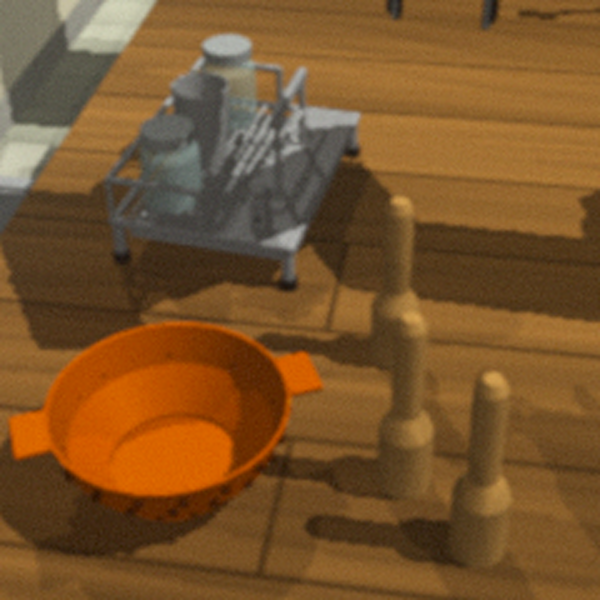

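View pics/t30c.png

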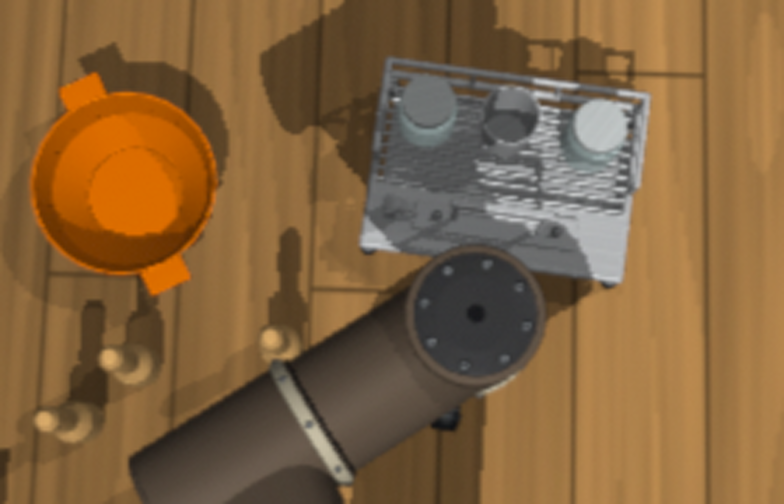

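The mallet stands upright, the guard sits on both dowels, the pin is down, and the jars, tumbler and colander are unmoved. Handing in.

Run:
```python
from h import *
print(ctrl.hand_in())
```

```text
the job is handed in; nothing more can be done
None
```

I seated the guard on both dowels and let go of it. I then took the mallet nearest the base, knocked the lock pin home with one swing, and stood the mallet back upright near where it started. I handed in with the clock at about 26 s of the 64 s allowed; no verdict is reported.

- **Tilting the mallet:** I leaned it in the grip by rocking it on the plank. To bring it upright again I pushed its head against the edge of the rack's deck.
- **Guard:** The dowels show through its holes and the foot looks flat in the last pictures. I did not re-measure its final offset from the seat.
- **Strike:** The mallet was tilted about 30.2° against the pin's 35°, so 4.8° off where 15° is allowed. The final stroke was commanded at about 0.18 m/s.
- **Pin:** It reads about 14 mm down by the mallet's face and 14.4 mm by depth on its head. It was still down in the wrist pictures taken after the mallet came away.
- **Mallet:** After release it is upright to about 0.3°, with its face on the plank.
- **Jars, tumbler and colander:** They look unmoved in the last side and top views; I checked this by eye only.

No check failed or disagreed. The mallet did lose about 2° of its lean when lifted (32.4° to 30.4°), and I left that uncorrected.

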